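# Set out a reagent carrier around a beaker and stirrer

### The job

Turn the carrier's two turnbuttons clear, lift its hood off and lay it upright on the bench, then set out whatever stands in the tray, upright on the bench: the bottle directly behind the beaker, the square jar directly in front of the beaker and the squat jar directly in front of the stirrer, each with a clear gap of 30 mm, and the metal block midway between beaker and stirrer, all to within about a centimetre. (Behind is straight away from the robot, in front is straight towards it.) When all are out, put the hood back, fully home in the tray, and turn both buttons squarely across its flange again; do not shove the beaker, the stirrer or the other bench things.

Things in the scene. Friction and masses are not known exactly. Their poses are not given: they have to be found in the camera images.
- carrier: grey tray fixed to the bench, 232 (its x) by 132 (its y) by 16 mm high; origin under its centre, on the bench. Floor top 6 mm above the bench; inside its 8 mm walls it measures 216 by 116 mm. The items stand on its floor in a row along its x, about 49 mm apart. A bracket on each long side carries a turnbutton
- button_left (a joint): turnbutton at the tray's +y side, rad: 0 = wing along the tray's +x, clear of the hood; 1.57 = wing across the hood's flange (locked); stops at 0 and 1.6. Seen from above it locks by turning clockwise. Stays where left; friction about 0.04 N m
- button_right (a joint): turnbutton at the tray's -y side, rad: 0 = wing along the tray's +x, clear; 1.57 = wing across the hood's flange (locked); stops at 0 and 1.6. Seen from above it locks by turning anticlockwise. Stays where left; friction about 0.04 N m
- button_left_grip (a point): point on the pivot axis of the left button, 57 mm above the bench, 104 mm from the tray's centre along its +y; 8 mm below the top of the upright grey fin (40 long, 10 thick, 32 mm high) that turns with the button. The fin runs along the point's x; the steel wing below the fin (10 wide, 8 mm high, its top 24 mm below the point) reaches 46 mm from the pivot along +x
- button_right_grip (a point): the same point on the right button, 104 mm from the tray's centre along its -y, 57 mm above the bench; fin and wing as on the left one, fin and wing along the point's x
- hood_grip (a point): point in the black bar handle on top of the white hood, on its middle axis, 80 mm above the hood's lower edge and 10 mm below the handle's top; the handle is 12 (x) by 50 (y) mm and stands 32 mm above the hood's top. Hood home: this point 86 mm above the bench over the tray's centre, either way round; it goes in straight from above, only with both buttons clear
- hood_base (a point): middle of the lower edge of the loose white hood: an upside-down box, open below, 208 by 108 by 58 mm (walls 4 mm), with a flange 232 by 136 mm, its top 17 mm above the lower edge; 0.3 kg. Home: its walls stand on the tray's floor inside the tray's walls (4 mm play all round), this point 6 mm above the bench. The items fit under it
- bottle_mid (a point): small round amber glass bottle with white cap, 40 mm across, 44 mm tall, the full width up to 27 mm, cap 25 mm wide; the point is its centre, half-way up; may be absent
- squat_jar_mid (a point): round white plastic jar, flat and lidded, 42 mm across the lid, 40 mm below it (lower 18 mm), 30 mm tall; the point is its centre, half-way up; may be absent
- block_mid (a point): aluminium tube block with six dark holes on top, 38 (x) by 46 (y) by 28 mm high; the point is its centre, half-way up; may be absent
- square_jar_mid (a point): square grey plastic jar with a black lid, 38 by 38 mm, lid 40 by 40 mm (8 mm thick), 38 mm tall; the point is its centre, half-way up; may be absent
- beaker_mid (a point): white porcelain beaker, 70 mm across the rim, 70 mm tall, 0.5 kg, loose; the point is its centre, half-way up. Its axes are the world's (x away from the robot)
- stirrer_mid (a point): round low magnetic stirrer, grey with a steel top, 90 mm across, 40 mm tall, 0.9 kg, loose; the point is its centre, half-way up. It stands about 200 mm (190 to 210) to the left or right of the beaker. Its axes are the world's
- tube_rack: bystander: pink tube rack, 70 by 200 by 36 mm; origin under its centre
- pipette: bystander: black pipette lying on the bench, 240 mm long, 28 mm thick; origin near its middle, on the bench
- tip_box: bystander: purple box of pipette tips, 85 by 120 by 61 mm; origin under its centre
- wash_bottle: bystander: white bottle with red cap, 64 mm across, 150 mm tall; origin under its centre
Things that resemble listed ones, but are neither listed nor needed, are in the scene too. There is more than one size of the part that bears beaker_mid; the job needs the middle-sized.

How it is judged:
On the way, in this order (a step that is already met when the one before it is completed fails the run):
1. the hood is lifted off and laid upright on the bench clear of the tray, released (horizontal distance between hood_grip and carrier above 0.1 m and height (world z) of hood_grip between 0.072 and 0.088 m and angle between hood_grip's own z axis and vertical below 0.08 rad and contact force between the fingers and hood below 0.1 N), for 0.2 s.
2. every item present stands at its place on the bench (x of bottle_mid in the frame of beaker_mid between 0.073 and 0.097 m and y of bottle_mid in the frame of beaker_mid between -0.012 and 0.012 m and height (world z) of bottle_mid between 0.016 and 0.028 m and angle between each of bottle_mid, squat_jar_mid, block_mid, square_jar_mid's own z axis and vertical below 0.12 rad and x of squat_jar_mid in the frame of stirrer_mid between -0.108 and -0.084 m and y of squat_jar_mid in the frame of stirrer_mid between -0.012 and 0.012 m and height (world z) of squat_jar_mid between 0.009 and 0.021 m and x of block_mid in the frame of beaker_mid between -0.017 and 0.017 m and (y of block_mid in the frame of beaker_mid between 0.083 and 0.117 m or y of block_mid in the frame of beaker_mid between -0.117 and -0.083 m) and x of block_mid in the frame of stirrer_mid between -0.017 and 0.017 m and (y of block_mid in the frame of stirrer_mid between 0.083 and 0.117 m or y of block_mid in the frame of stirrer_mid between -0.117 and -0.083 m) and height (world z) of block_mid between 0.008 and 0.02 m and x of square_jar_mid in the frame of beaker_mid between -0.096 and -0.072 m and y of square_jar_mid in the frame of beaker_mid between -0.012 and 0.012 m and height (world z) of square_jar_mid between 0.013 and 0.025 m), for 0.2 s.
At the end, for the whole second after the job is handed in: Items present upright on the bench: bottle, jars at 30 mm gaps behind / in front (within 12 mm along x and y); block 83-117 mm from beaker and stirrer along y, within 17 mm of both along x. Hood home in the tray (9 mm, height 4 mm), both buttons beyond 1.25 rad (all of step 2 and x of hood_grip in the frame of carrier between -0.009 and 0.009 m and y of hood_grip in the frame of carrier between -0.009 and 0.009 m and z of hood_grip in the frame of carrier between 0.082 and 0.09 m and angle between hood_grip's own z axis and vertical below 0.06 rad and value of joint each of button_left, button_right above 1.25 rad); the robot touches nothing.
It fails at once if a bystander is pushed more than 30 mm (distance of any of tube_rack, pipette, tip_box, wash_bottle from where it was at the start of the episode above 0.03 m).
It fails at once if the beaker or the stirrer is pushed more than 25 mm (distance of any of beaker_mid, stirrer_mid from where it was at the start of the episode above 0.025 m).
Of bottle, squat_jar, block, square_jar only 2 to 4 are there at a start; the rules pass over those that are not, and their reading is None.
At some moment in a run one of squat_jar, block may be knocked a few centimetres aside while the robot is not near it.
It also fails if it takes over 210 s, if anything falls off the work surface, if the arm or the gripper's body presses on something with over 40 N, if the wrist force passes 120 N, or if a joint passes its speed limit or range.

### The arm

A 7-joint arm with a two-finger parallel gripper is mounted at the origin on the work surface. World frame = base frame: x ahead of the robot, y to its left, z up, the work surface at z = 0. Lengths are in m, angles in rad, forces in N, time in s.
With the tool pointing down it reaches from about 0.425 to 0.925 m from the base axis. Payload 6.8 kg.
Tool frame: the origin (TCP) lies at the very end of the fingers, on their centre line; the grasp point (between the pads) lies 19 mm behind it; z points along the fingers, y is the line along which they close (so a half turn about z gives the same grasp; the last joint's range is limited). The gripper opens to 88 mm and grips with 3 to 60 N. Pads are 20 mm wide; open, the fingers measure 115 mm over their backs; the gripper's body (75 mm by 178 mm) begins 61 mm behind the grasp point.
Start: joints at [1.169, 0.477, 0.022, 1.555, -0.011, 1.109, -0.083], TCP at [0.195, -0.646, 0.223] pointing down, gripper open.
Joint ranges: [-2.96, 2.96], [-0.34, 2.1], [-1.41, 1.46], [0.24, 2.44], [-1.37, 4.51], [0.17, 1.92], [-2.96, 2.96]. Speed limits (rad/s): [2.39, 2.39, 3.14, 3.14, 3.14, 3.14, 3.14].

### API

Orientations are given as a 3x3 rotation matrix whose columns are the frame's x, y, z axes.
In Python, from station import ctrl gives the robot as it stands. The module is installed in compiled form; this text tells all that it offers.
- The arm moves only by the tool step_arm, never from a script. Its argument "rows" is a list of rows, each an object with "delta_pos": the shift along the tool's x, y, z in mm, a list of three; "rot": the turn, a rotation vector about the tool's x, y, z in degrees, a list of three. A call has exactly 5 rows; each row is the pose to reach, as a shift and turn from the pose commanded when the call began, along the tool's axes at that moment; what a row does not reach only later rows make up. A row lasts 1/8 s, in which the tool goes at most 62.5 mm and 10.7 degrees, less where a joint would pass 70% of its speed; a pose out of reach is approached as far as the arm can. A call with a gripper value outside its range is refused whole. "gripper" is the opening, from 0 (shut) to 1 (fully open), set as the call begins (left out, the last holds). The fingers move at their own pace and stop on an object; "grip_force" is the grip in N (left out, the last holds). Time passes only in rows, so rows that repeat a pose let the fingers close, or fill a call up. It gives the time, the measured TCP pose, the force and the opening at its end, in the units of the state.
- ctrl.get_state(): the state, without advancing time (a new reading comes with each control period).
- ctrl.get_image(name): name is "scene" or "top" or "wrist"; returns a dict with "pixels" (384x512x3 uint8, red, green, blue), "fov_y" (degrees; the focal length in pixels is half the picture's height over the tangent of half this angle, whatever the lens; pixels are square), "cx", "cy" (the principal point, pixels), "distortion" ([k1, k2, p1, p2, k3] as OpenCV has them; the pictures are not rectified), "R" (3x3) and "t" (3): a world point X has camera coordinates R X + t. Camera axes: x right, y down, z forward; pixel columns grow to the right and rows downward; lengths in m; the calibration is good to about 2 mm. A picture is of the moment at which its call begins. There is no depth.
- ctrl.hand_in(): hands the job in, once; it reports no verdict.
The state is a dict: "t": time; "qpos": joint angles; "dq": joint speeds; "tau": joint torques, N m; "eef_pos": TCP position; "tool_rot": TCP orientation; "contact_force": force on the tool from outside, world axes, zero at the start; "moment": the same for the moment, N m; "gripper_width": finger opening in m.
Only numpy, scipy, OpenCV 4.12 (cv2) and the standard library are available. Lean on these libraries where they do the work, as an engineer would, in place of code of your own. Each camera call takes 0.05 s, during which the arm holds its last target. There are 200 camera calls.

## Working session

There is one attempt and no reset: what is moved stays moved. The work goes in short steps, Python scripts to look and compute and a tool call to move; the robot and the scene stay as the last step left them, time stands still between calls to the robot, and variables do not carry over. Pictures are saved under pics/ and viewed, on a budget of 14 in all, crops included, one or two more only if the job needs it, and the job is handed in when it is done.

Besides the shell and the picture viewer there is one more tool, called after ">>>" as name([rows], argument=value, ...), one row to a line, values as JSON. step_arm: Moves the arm, as the interface text tells. Its arguments: {"type":"object","properties":{"rows":{"type":"array","items":{"type":"object","properties":{"delta_pos":{"type":"array","items":{"type":"number"}},"rot":{"type":"array","items":{"type":"number"}}}}},"gripper":{"type":"number"},"grip_force":{"type":"number"}},"required":["rows"]}

```bash
mkdir -p pics; cat > h.py <<'E'
import numpy as np, cv2
from station import ctrl
def cam(n,save=None):
    d=ctrl.get_image(n)
    if save: cv2.imwrite('pics/'+save,cv2.cvtColor(d['pixels'],cv2.COLOR_RGB2BGR)); np.savez('pics/'+save[:-4],**{k:np.array(v) for k,v in d.items()})
    return d
def load(save): return dict(np.load('pics/'+save+'.npz'))
def K(d):
    f=384/2/np.tan(np.radians(float(d['fov_y']))/2); return np.array([[f,0,float(d['cx'])],[0,f,float(d['cy'])],[0,0,1]])
def p2w(d,px,z):
    px=np.array(px,float).reshape(-1,1,2)
    u=cv2.undistortPointsIter(px,K(d),np.array(d['distortion'],float),None,None,(3,50,1e-9)).reshape(-1,2)
    R=np.array(d['R']);c=-R.T@np.array(d['t']); r=np.c_[u,np.ones(len(u))]@R
    return c+r*((z-c[2])/r[:,2])[:,None]
def w2p(d,X):
    return cv2.projectPoints(np.array(X,float).reshape(-1,1,3),cv2.Rodrigues(np.array(d['R'],float))[0],np.array(d['t'],float),K(d),np.array(d['distortion'],float))[0].reshape(-1,2)
def st():
    s=ctrl.get_state(); print('t',round(s['t'],2),'p',np.round(np.array(s['eef_pos'])*1000,1),'w',round(s['gripper_width']*1000,1),'F',np.round(s['contact_force'],1),'R',np.round(np.array(s['tool_rot']).ravel(),3)); return s
E
python3 - <<'E'
from h import *
s=st()
for n in('scene','top'):
    d=cam(n,n+'0.png'); print(n,d['fov_y'],d['cx'],d['cy'],d['distortion'],np.round(-np.array(d['R']).T@d['t'],3),np.round(d['R'],2).tolist())
cv2.imwrite('pics/top0b.png',cv2.resize(cv2.imread('pics/top0.png'),(800,600),interpolation=cv2.INTER_CUBIC))
E
```

```text
t 0.0 p [ 195.3 -645.5  221.7] w 87.9 F [-0.1 -0.5  0.1] R [ 0.957  0.29  -0.001  0.29  -0.957  0.002 -0.    -0.002 -1.   ]
scene 54.10566026071172 256.8633070871199 194.0949924640975 [-0.10472045  0.          0.          0.          0.        ] [ 1.092 -0.075  0.993] [[0.24, 0.97, 0.01], [0.82, -0.2, -0.53], [-0.51, 0.14, -0.85]]
top 43.578041914686565 259.61605865493414 188.47681069263894 [0.01366632 0.         0.         0.         0.        ] [0.384 0.073 1.533] [[-0.03, -1.0, 0.0], [-0.99, 0.03, -0.11], [0.11, -0.01, -0.99]]
```

View pics/top0b.png

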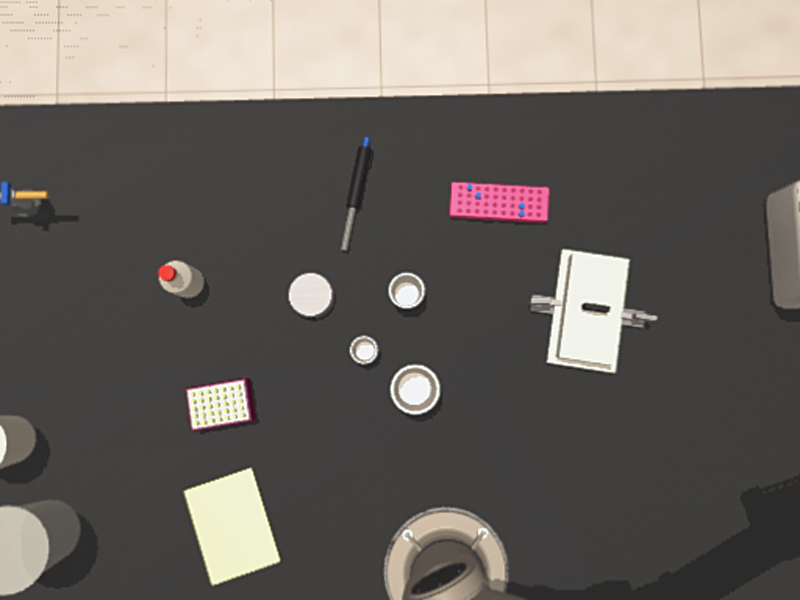

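View pics/scene0.png

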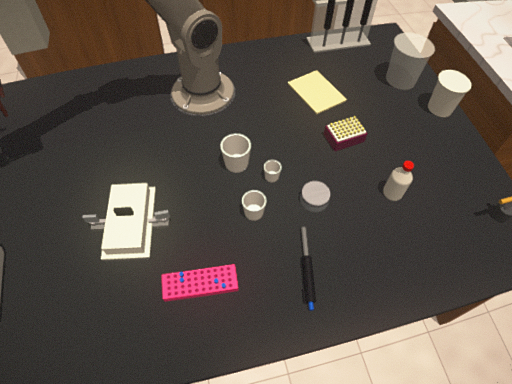

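```bash
python3 - <<'E'
from h import *
im=cv2.imread('pics/top0.png')
a=im[145:250,325:435]; b=im[160:275,180:300]
a=cv2.resize(a,(400,382),interpolation=cv2.INTER_CUBIC);b=cv2.resize(b,(400,383),interpolation=cv2.INTER_CUBIC)[:382]
cv2.imwrite('pics/c0.png',np.hstack([a,b]))
d=load('top0')
s=512/800
for n,p,z in[('beakA',(407,289),.07),('beakS',(364,349),.05),('beakL',(415,388),.09),('stir',(311,294),.04),('wash',(180,285),.1),('tip',(220,403),.06),('rack',(499,201),.036),('handle',(596,308),.096)]:
    print(n,np.round(p2w(d,[np.array(p)*s],z)*1000)[0])
E
```

```text
beakA [551.  59.  70.]
beakS [437. 147.  50.]
beakL [358.  49.  90.]
stir [550. 251.  40.]
wash [567. 495. 100.]
tip [339. 428.  60.]
rack [ 730. -133.   36.]
handle [ 502. -303.   96.]
```

View pics/c0.png

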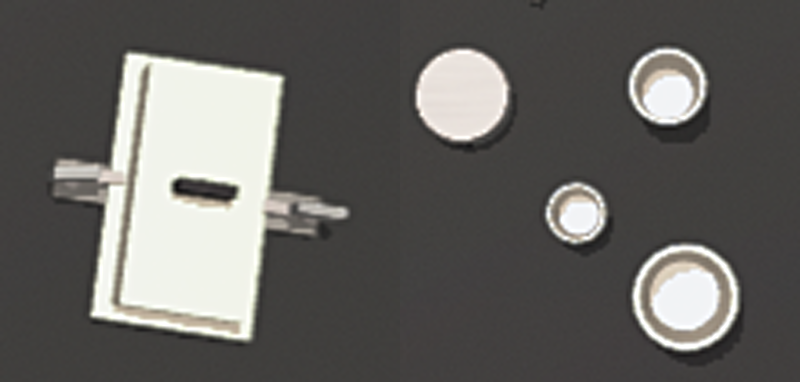

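```bash
cat >> h.py <<'E'
def to(pos,yaw=None,note=''):
    """rows numbers for target pos(mm), tool-x yaw deg (world)"""
    s=ctrl.get_state(); R=np.array(s['tool_rot']); d=R.T@(np.array(pos,float)-np.array(s['eef_pos'])*1000)
    cur=np.degrees(np.arctan2(R[1,0],R[0,0])); y=cur if yaw is None else yaw
    c,sn=np.cos(np.radians(y)),np.sin(np.radians(y)); T=np.array([[c,sn,0],[sn,-c,0],[0,0,-1]])
    rv=np.degrees(cv2.Rodrigues(R.T@T)[0].ravel())
    print(note,'delta',np.round(d,1),'rot',np.round(rv,1),'curyaw',round(cur,1),'n',np.ceil(max(np.linalg.norm(d)/62.5,np.linalg.norm(rv)/10.7)))
E
python3 - <<'E'
from h import *
d=load('top0')
c=np.array([(128,53),(95,318),(252,340),(283,75)])/3.636+[325,145]
w=p2w(d,c,.023)*1000; print(np.round(w), w.mean(0)); e=w[0]-w[1]; print(np.degrees(np.arctan2(e[1],e[0])),np.linalg.norm(e),np.linalg.norm(w[2]-w[1]))
c=np.array([(147,66),(118,303),(240,322),(270,85)])/3.636+[325,145]
s=st(); to([450,-330,400],-13)
E
```

```text
[[ 630. -261.   23.]
 [ 399. -221.   23.]
 [ 377. -355.   23.]
 [ 607. -395.   23.]] [ 503.21218546 -308.01667236   23.        ]
-9.796856638994209 233.5733775551641 135.9167390567155
t 0.1 p [ 195.3 -645.6  221.8] w 87.7 F [-0.6  0.7 -0. ] R [ 0.957  0.29  -0.001  0.29  -0.957  0.001 -0.    -0.002 -1.   ]
 delta [ 335.1 -228.6 -177.9] rot [-0.1  0.  29.8] curyaw 16.8 n 8.0
```

>>> step_arm([
  {"delta_pos": [40, -27, -22], "rot": [0, 0, 5]},
  {"delta_pos": [84, -57, -45], "rot": [0, 0, 9]},
  {"delta_pos": [128, -87, -68], "rot": [0, 0, 13]},
  {"delta_pos": [172, -117, -92], "rot": [0, 0, 17]},
  {"delta_pos": [216, -147, -115], "rot": [0, 0, 21]},
])

```text
t: 0.72
eef_pos: [0.3604, -0.4412, 0.3382]
tool_rot: [[0.997, -0.075, -0.0], [-0.075, -0.997, 0.0], [-0.0, -0.0, -1.0]]
contact_force: [0.7, 0.1, 0.2]
gripper_width: 0.0875
```

```bash
python3 - <<'E'
from h import *
st(); to([450,-315,400],-9.8)
E
```

```text
t 0.72 p [ 360.4 -441.2  338.2] w 87.5 F [0.7 0.1 0.2] R [ 0.997 -0.075 -0.    -0.075 -0.997  0.    -0.    -0.    -1.   ]
 delta [  79.9 -132.6  -61.8] rot [-0.   0.   5.5] curyaw -4.3 n 3.0
```

>>> step_arm([
  {"delta_pos": [20, -33, -15], "rot": [0, 0, 2]},
  {"delta_pos": [45, -75, -35], "rot": [0, 0, 4]},
  {"delta_pos": [70, -115, -54], "rot": [0, 0, 5.5]},
  {"delta_pos": [80, -133, -62], "rot": [0, 0, 5.5]},
  {"delta_pos": [80, -133, -62], "rot": [0, 0, 5.5]},
])

```text
t: 1.35
eef_pos: [0.4502, -0.3145, 0.3999]
tool_rot: [[0.986, -0.164, 0.001], [-0.164, -0.986, -0.0], [0.001, -0.0, -1.0]]
contact_force: [-0.3, 1.0, 0.1]
gripper_width: 0.0878
```

```bash
python3 - <<'E'
from h import *
st(); d=cam('wrist','w1.png'); print(d['fov_y'],d['distortion'],np.round(-np.array(d['R']).T@d['t'],3),np.round(d['R'],2).tolist())
E
```

```text
t 1.35 p [ 450.2 -314.5  399.9] w 87.8 F [-0.3  1.   0.1] R [ 0.986 -0.164  0.001 -0.164 -0.986 -0.     0.001 -0.    -1.   ]
63.274194500729216 [-0.03784275  0.          0.          0.          0.        ] [ 0.515 -0.325  0.562] [[-0.16, -0.99, 0.0], [-0.96, 0.16, 0.24], [-0.24, 0.04, -0.97]]
```

View pics/w1.png

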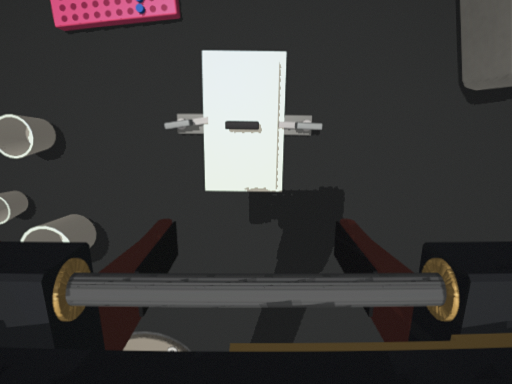

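```bash
python3 - <<'E'
from h import *
im=cv2.imread('pics/w1.png')[40:200,155:335]
cv2.imwrite('pics/c1.png',cv2.resize(im,(675,600),interpolation=cv2.INTER_CUBIC))
E
```

```text
(no output)
```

View pics/c1.png

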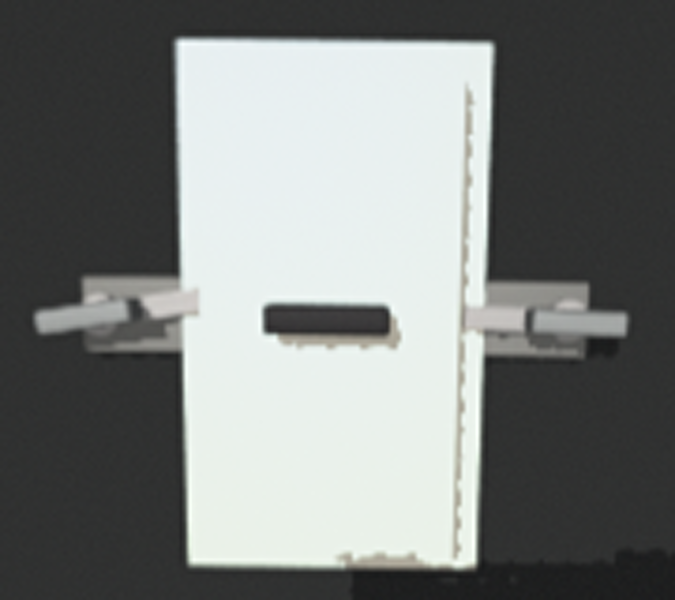

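```bash
python3 - <<'E'
from h import *
d=load('w1')
def P(l,z): return p2w(d,np.array(l)/3.75+[155,40],z)*1000
for n,l in(('L',[(37,316),(128,304)]),('R',[(531,315),(629,319)])):
    w=P(l,.065);e=w[1]-w[0];print(n,np.round(w),w.mean(0),np.degrees(np.arctan2(e[1],e[0])),np.linalg.norm(e))
w=P([(177,40),(188,566),(477,565),(494,42)],.023);print(np.round(w),w.mean(0));e=w[0]-w[1];print(np.degrees(np.arctan2(e[1],e[0])),np.linalg.norm(e))
w=P([(264,305),(388,305)],.096);e=w[1]-w[0];print('handle far edge',w,np.degrees(np.arctan2(e[1],e[0])))
for l in ((264,332),(388,332)): print(P([l],.096))
E
```

```text
L [[ 527. -183.   65.]
 [ 525. -222.   65.]] [ 525.88582917 -202.65494452   65.        ] -92.40533620478173 38.598485508729446
R [[ 493. -386.   65.]
 [ 485. -426.   65.]] [ 489.00662064 -406.42069485   65.        ] -101.54954798675979 40.96546557866966
[[ 631. -257.   23.]
 [ 403. -216.   23.]
 [ 381. -351.   23.]
 [ 608. -392.   23.]] [ 505.61090664 -303.78926296   23.        ]
-10.336577873502574 232.45670034344758
handle far edge [[ 515.21999099 -280.56075077   96.        ]
 [ 507.28034104 -328.12897443   96.        ]] -99.4759310613995
[[ 505.07574092 -278.64857778   96.        ]]
[[ 497.09878892 -326.45950205   96.        ]]
```

```bash
python3 - <<'E'
from h import *
print(np.round(ctrl.get_state()['qpos'],2)); to([521,-203,150],-92.4)
E
```

```text
[ 0.59  0.16 -0.1   1.6   0.02  1.39 -1.25]
 delta [  52.3 -123.6  249.2] rot [ 0.   0.  82.8] curyaw -9.6 n 8.0
```

>>> step_arm([
  {"delta_pos": [6, -14, 20], "rot": [0, 0, -10]},
  {"delta_pos": [12, -28, 45], "rot": [0, 0, -20]},
  {"delta_pos": [18, -42, 70], "rot": [0, 0, -30]},
  {"delta_pos": [24, -56, 95], "rot": [0, 0, -40]},
  {"delta_pos": [30, -70, 120], "rot": [0, 0, -50]},
])

```text
t: 2.02
eef_pos: [0.4891, -0.2536, 0.2779]
tool_rot: [[0.761, 0.649, -0.002], [0.649, -0.761, -0.0], [-0.001, -0.001, -1.0]]
contact_force: [-0.1, -0.0, -0.5]
gripper_width: 0.0879
```

```bash
python3 - <<'E'
from h import *
to([521,-203,150],87.6)
E
```

```text
delta [ 57.3 -17.7 127.8] rot [ -0.1   0.1 -47.1] curyaw 40.5 n 5.0
```

>>> step_arm([
  {"delta_pos": [12, -4, 26], "rot": [0, 0, -10]},
  {"delta_pos": [24, -8, 52], "rot": [0, 0, -20]},
  {"delta_pos": [36, -12, 80], "rot": [0, 0, -30]},
  {"delta_pos": [48, -15, 105], "rot": [0, 0, -40]},
  {"delta_pos": [57, -18, 128], "rot": [0, 0, -47]},
], gripper=0.4)

```text
t: 2.65
eef_pos: [0.5209, -0.2031, 0.1498]
tool_rot: [[0.045, 0.999, -0.002], [0.999, -0.045, -0.0], [-0.0, -0.002, -1.0]]
contact_force: [-0.1, 0.3, 1.0]
gripper_width: 0.0411
```

```bash
python3 - <<'E'
from h import *
d=cam('wrist','w2.png'); to([521,-203,42],87.6)
print(w2p(d,np.array([[.521,-.203,.065],[.52,-.223,.065],[.522,-.183,.065]])))
E
```

```text
delta [ -1.9   1.9 105. ] rot [-0.3 -0.1  0.2] curyaw 87.8 n 2.0
[[256.06938442 199.07892158]
 [255.91844268 222.27044019]
 [256.22597933 174.98085824]]
```

View pics/w2.png

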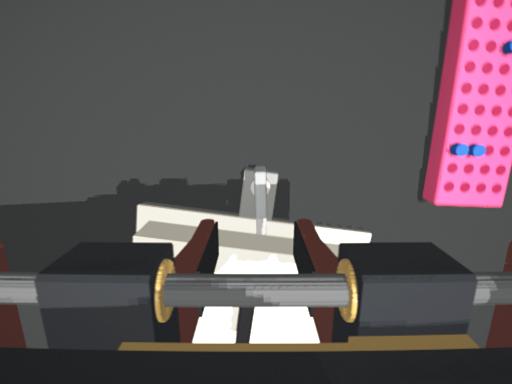

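>>> step_arm([
  {"delta_pos": [0, 2.5, 30], "rot": [0, 0, 0]},
  {"delta_pos": [0, 2.5, 70], "rot": [0, 0, 0]},
  {"delta_pos": [0, 2.5, 107], "rot": [0, 0, 0]},
  {"delta_pos": [0, 2.5, 107], "rot": [0, 0, 0]},
  {"delta_pos": [0, 2.5, 107], "rot": [0, 0, 0]},
])

```text
t: 3.32
eef_pos: [0.5251, -0.2027, 0.0457]
tool_rot: [[0.049, 0.999, 0.001], [0.999, -0.049, -0.001], [-0.001, 0.001, -1.0]]
contact_force: [-0.1, 0.3, 0.8]
gripper_width: 0.0349
```

>>> step_arm([
  {"delta_pos": [0, 0, 0], "rot": [0, 0, 0]},
  {"delta_pos": [0, 0, 0], "rot": [0, 0, 0]},
  {"delta_pos": [0, 0, 0], "rot": [0, 0, 0]},
  {"delta_pos": [0, 0, 0], "rot": [0, 0, 0]},
  {"delta_pos": [0, 0, 0], "rot": [0, 0, 0]},
], gripper=0, grip_force=12)

```text
t: 3.95
eef_pos: [0.5247, -0.2017, 0.0454]
tool_rot: [[0.047, 0.999, -0.0], [0.999, -0.047, -0.001], [-0.001, -0.0, -1.0]]
contact_force: [-1.9, 0.9, 6.8]
gripper_width: 0.0098
```

>>> step_arm([
  {"delta_pos": [0, 0, 0], "rot": [0, 0, -8]},
  {"delta_pos": [0, 0, 0], "rot": [0, 0, -16]},
  {"delta_pos": [0, 0, 0], "rot": [0, 0, -25]},
  {"delta_pos": [0, 0, 0], "rot": [0, 0, -34]},
  {"delta_pos": [0, 0, 0], "rot": [0, 0, -43]},
])

```text
t: 4.58
eef_pos: [0.5251, -0.2016, 0.0454]
tool_rot: [[-0.651, 0.759, 0.001], [0.759, 0.651, -0.0], [-0.001, 0.0, -1.0]]
contact_force: [-1.4, 0.5, 4.6]
gripper_width: 0.01
```

>>> step_arm([
  {"delta_pos": [0, 0, 0], "rot": [0, 0, -9]},
  {"delta_pos": [0, 0, 0], "rot": [0, 0, -18]},
  {"delta_pos": [0, 0, 0], "rot": [0, 0, -27]},
  {"delta_pos": [0, 0, 0], "rot": [0, 0, -35]},
  {"delta_pos": [0, 0, 0], "rot": [0, 0, -38]},
])

```text
t: 5.2
eef_pos: [0.5253, -0.2012, 0.0454]
tool_rot: [[-0.98, 0.2, 0.001], [0.2, 0.98, 0.0], [-0.001, 0.0, -1.0]]
contact_force: [-0.2, 1.1, 5.0]
gripper_width: 0.0101
```

>>> step_arm([
  {"delta_pos": [0, 0, 0], "rot": [0, 0, 0]},
  {"delta_pos": [0, 0, 0], "rot": [0, 0, 0]},
  {"delta_pos": [0, 0, -35], "rot": [0, 0, 0]},
  {"delta_pos": [0, 0, -75], "rot": [0, 0, 10]},
  {"delta_pos": [0, 0, -105], "rot": [0, 0, 20]},
], gripper=0.4)

```text
t: 5.82
eef_pos: [0.525, -0.2015, 0.1511]
tool_rot: [[-0.848, 0.531, 0.001], [0.531, 0.848, -0.0], [-0.001, 0.0, -1.0]]
contact_force: [0.7, 0.0, -0.4]
gripper_width: 0.0355
```

```bash
python3 - <<'E'
from h import *
to([488.2,-406.2,150],78.4)
E
```

```text
delta [ -77.4 -193.     1.1] rot [ 0.1  0.  69.6] curyaw 148.0 n 7.0
```

>>> step_arm([
  {"delta_pos": [-11, -28, 0], "rot": [0, 0, 10]},
  {"delta_pos": [-22, -55, 0], "rot": [0, 0, 20]},
  {"delta_pos": [-33, -82, 0], "rot": [0, 0, 30]},
  {"delta_pos": [-44, -110, 0], "rot": [0, 0, 40]},
  {"delta_pos": [-55, -138, 0], "rot": [0, 0, 50]},
])

```text
t: 6.45
eef_pos: [0.4988, -0.3488, 0.1496]
tool_rot: [[-0.139, 0.99, -0.0], [0.99, 0.139, -0.0], [-0.0, -0.0, -1.0]]
contact_force: [0.7, -0.4, -0.2]
gripper_width: 0.0349
```

```bash
python3 - <<'E'
from h import *
to([488.2,-406.2,150],78.4)
E
```

```text
delta [-55.4 -18.4  -0.4] rot [-0.   0.  19.6] curyaw 98.0 n 2.0
```

>>> step_arm([
  {"delta_pos": [-28, -9, 0], "rot": [0, 0, 10]},
  {"delta_pos": [-55, -18, 0], "rot": [0, 0, 20]},
  {"delta_pos": [-55, -18, 40], "rot": [0, 0, 20]},
  {"delta_pos": [-55, -18, 85], "rot": [0, 0, 20]},
  {"delta_pos": [-55, -18, 105], "rot": [0, 0, 20]},
])

```text
t: 7.08
eef_pos: [0.4879, -0.404, 0.0422]
tool_rot: [[0.203, 0.979, -0.003], [0.979, -0.203, 0.002], [0.001, -0.003, -1.0]]
contact_force: [-0.6, -0.4, 0.0]
gripper_width: 0.0348
```

>>> step_arm([
  {"delta_pos": [0, 0, 0], "rot": [0, 0, 0]},
  {"delta_pos": [0, 0, 0], "rot": [0, 0, 0]},
  {"delta_pos": [0, 0, 0], "rot": [0, 0, 0]},
  {"delta_pos": [0, 0, 0], "rot": [0, 0, 0]},
  {"delta_pos": [0, 0, 0], "rot": [0, 0, 0]},
], gripper=0)

```text
t: 7.7
eef_pos: [0.4881, -0.4052, 0.0462]
tool_rot: [[0.203, 0.979, -0.002], [0.979, -0.203, -0.001], [-0.001, -0.002, -1.0]]
contact_force: [-5.5, 2.5, 5.1]
gripper_width: 0.0099
```

>>> step_arm([
  {"delta_pos": [0, 0, 0], "rot": [0, 0, 9]},
  {"delta_pos": [0, 0, 0], "rot": [0, 0, 18]},
  {"delta_pos": [0, 0, 0], "rot": [0, 0, 27]},
  {"delta_pos": [0, 0, 0], "rot": [0, 0, 36]},
  {"delta_pos": [0, 0, 0], "rot": [0, 0, 45]},
])

```text
t: 8.32
eef_pos: [0.4885, -0.4054, 0.0462]
tool_rot: [[0.839, 0.545, -0.001], [0.545, -0.839, -0.001], [-0.001, 0.0, -1.0]]
contact_force: [-2.7, 1.3, 2.3]
gripper_width: 0.01
```

>>> step_arm([
  {"delta_pos": [0, 0, 0], "rot": [0, 0, 9]},
  {"delta_pos": [0, 0, 0], "rot": [0, 0, 18]},
  {"delta_pos": [0, 0, 0], "rot": [0, 0, 27]},
  {"delta_pos": [0, 0, 0], "rot": [0, 0, 36]},
  {"delta_pos": [0, 0, 0], "rot": [0, 0, 43]},
])

```text
t: 8.95
eef_pos: [0.4886, -0.406, 0.0462]
tool_rot: [[0.985, -0.173, -0.0], [-0.173, -0.985, -0.001], [0.0, 0.001, -1.0]]
contact_force: [-3.8, -0.9, 1.1]
gripper_width: 0.0098
```

>>> step_arm([
  {"delta_pos": [0, 0, 0], "rot": [0, 0, 0]},
  {"delta_pos": [0, 0, 0], "rot": [0, 0, 0]},
  {"delta_pos": [0, 0, -40], "rot": [0, 0, 0]},
  {"delta_pos": [0, 0, -90], "rot": [0, 0, 0]},
  {"delta_pos": [0, 0, -130], "rot": [0, 0, 0]},
], gripper=0.4)

```text
t: 9.57
eef_pos: [0.49, -0.405, 0.1771]
tool_rot: [[0.986, -0.166, 0.002], [-0.166, -0.986, -0.001], [0.002, 0.0, -1.0]]
contact_force: [0.1, -0.9, 0.2]
gripper_width: 0.0357
```

```bash
python3 - <<'E'
from h import *
st(); to([507,-304,170],79.8);to([507,-304,77],79.8); to([507,-304,77],-10.2)
E
```

```text
t 9.57 p [ 490.  -405.   177.1] w 35.7 F [ 0.1 -0.9  0.2] R [ 0.986 -0.166  0.002 -0.166 -0.986 -0.001  0.002  0.    -1.   ]
 delta [   0.  -102.5    7. ] rot [  0.1  -0.1 -89.3] curyaw -9.5 n 9.0
 delta [  -0.2 -102.5  100. ] rot [  0.1  -0.1 -89.3] curyaw -9.5 n 9.0
 delta [  -0.2 -102.5  100. ] rot [ 0.  -0.1  0.7] curyaw -9.5 n 3.0
```

>>> step_arm([
  {"delta_pos": [0, -35, 0], "rot": [0, 0, 0.7]},
  {"delta_pos": [0, -70, 0], "rot": [0, 0, 0.7]},
  {"delta_pos": [0, -102, 10], "rot": [0, 0, 0.7]},
  {"delta_pos": [0, -102.5, 60], "rot": [0, 0, 0.7]},
  {"delta_pos": [0, -102.5, 108], "rot": [0, 0, 0.7]},
], gripper=0.85)

```text
t: 10.2
eef_pos: [0.5077, -0.3032, 0.0665]
tool_rot: [[0.984, -0.177, 0.003], [-0.177, -0.984, -0.0], [0.003, -0.0, -1.0]]
contact_force: [-0.9, -0.2, 0.5]
gripper_width: 0.0743
```

>>> step_arm([
  {"delta_pos": [0, 0, 0], "rot": [0, 0, 0]},
  {"delta_pos": [0, 0, 0], "rot": [0, 0, 0]},
  {"delta_pos": [0, 0, 0], "rot": [0, 0, 0]},
  {"delta_pos": [0, 0, 0], "rot": [0, 0, 0]},
  {"delta_pos": [0, 0, 0], "rot": [0, 0, 0]},
], gripper=0.3, grip_force=40)

```text
t: 10.82
eef_pos: [0.5066, -0.3036, 0.067]
tool_rot: [[0.984, -0.18, 0.0], [-0.18, -0.984, 0.0], [0.0, -0.0, -1.0]]
contact_force: [0.2, 1.1, 1.9]
gripper_width: 0.0495
```

>>> step_arm([
  {"delta_pos": [0, 0, -10], "rot": [0, 0, 0]},
  {"delta_pos": [0, 0, -25], "rot": [0, 0, 0]},
  {"delta_pos": [0, 0, -45], "rot": [0, 0, 0]},
  {"delta_pos": [0, 0, -70], "rot": [0, 0, 0]},
  {"delta_pos": [0, 0, -90], "rot": [0, 0, 0]},
])

```text
t: 11.45
eef_pos: [0.5066, -0.3042, 0.1586]
tool_rot: [[0.984, -0.18, 0.001], [-0.18, -0.984, -0.001], [0.001, 0.0, -1.0]]
contact_force: [0.8, -0.3, -2.9]
gripper_width: 0.0492
```

```bash
python3 - <<'E'
from h import *
st(); to([470,-90,150],0); to([470,-90,61],0)
E
```

```text
t 11.45 p [ 506.6 -304.2  158.6] w 49.2 F [ 0.8 -0.3 -2.9] R [ 0.984 -0.18   0.001 -0.18  -0.984 -0.001  0.001  0.    -1.   ]
 delta [ -74.6 -204.1    8.4] rot [  0.   -0.1 -10.4] curyaw -10.4 n 4.0
 delta [ -74.8 -204.1   97.4] rot [  0.   -0.1 -10.4] curyaw -10.4 n 4.0
```

>>> step_arm([
  {"delta_pos": [-10, -35, 0], "rot": [0, 0, -2]},
  {"delta_pos": [-28, -85, 0], "rot": [0, 0, -5]},
  {"delta_pos": [-48, -135, 0], "rot": [0, 0, -8]},
  {"delta_pos": [-66, -182, 4], "rot": [0, 0, -10.4]},
  {"delta_pos": [-75, -204, 25], "rot": [0, 0, -10.4]},
])

```text
t: 12.08
eef_pos: [0.4702, -0.0871, 0.1334]
tool_rot: [[1.0, 0.004, 0.004], [0.004, -1.0, 0.0], [0.004, -0.0, -1.0]]
contact_force: [0.6, 0.2, -2.8]
gripper_width: 0.0497
```

>>> step_arm([
  {"delta_pos": [0, 0, 25], "rot": [0, 0, 0]},
  {"delta_pos": [0, 0, 48], "rot": [0, 0, 0]},
  {"delta_pos": [0, 0, 62], "rot": [0, 0, 0]},
  {"delta_pos": [0, 0, 69], "rot": [0, 0, 0]},
  {"delta_pos": [0, 0, 72], "rot": [0, 0, 0]},
])

```text
t: 12.7
eef_pos: [0.4695, -0.0899, 0.0608]
tool_rot: [[1.0, -0.0, -0.0], [-0.0, -1.0, -0.0], [-0.0, 0.0, -1.0]]
contact_force: [-11.2, 1.8, 37.8]
gripper_width: 0.0497
```

>>> step_arm([
  {"delta_pos": [0, 0, -1], "rot": [0, 0, 0]},
  {"delta_pos": [0, 0, -1], "rot": [0, 0, 0]},
  {"delta_pos": [0, 0, -1], "rot": [0, 0, 0]},
  {"delta_pos": [0, 0, -30], "rot": [0, 0, 0]},
  {"delta_pos": [0, 0, -70], "rot": [0, 0, 0]},
], gripper=0.85)

```text
t: 13.32
eef_pos: [0.4686, -0.0896, 0.1298]
tool_rot: [[1.0, 0.001, -0.002], [0.001, -1.0, 0.0], [-0.002, -0.0, -1.0]]
contact_force: [0.6, -1.0, -0.2]
gripper_width: 0.0746
```

```bash
python3 - <<'E'
from h import *
to([450,-290,330],-10.2)
E
```

```text
delta [ -19.2  200.3 -200.2] rot [-0.   0.1 10.2] curyaw 0.0 n 5.0
```

>>> step_arm([
  {"delta_pos": [-4, 40, -40], "rot": [0, 0, 2]},
  {"delta_pos": [-8, 82, -82], "rot": [0, 0, 4]},
  {"delta_pos": [-12, 124, -124], "rot": [0, 0, 7]},
  {"delta_pos": [-16, 166, -166], "rot": [0, 0, 10.2]},
  {"delta_pos": [-19, 200, -200], "rot": [0, 0, 10.2]},
])

```text
t: 13.95
eef_pos: [0.4501, -0.2916, 0.3317]
tool_rot: [[0.984, -0.178, 0.002], [-0.178, -0.984, -0.001], [0.002, 0.001, -1.0]]
contact_force: [0.4, 1.0, -0.5]
gripper_width: 0.0748
```

>>> step_arm([
  {"delta_pos": [0, 0, 0], "rot": [0, 0, 0]},
  {"delta_pos": [0, 0, 0], "rot": [0, 0, 0]},
  {"delta_pos": [0, 0, 0], "rot": [0, 0, 0]},
  {"delta_pos": [0, 0, 0], "rot": [0, 0, 0]},
  {"delta_pos": [0, 0, 0], "rot": [0, 0, 0]},
])

```text
t: 14.58
eef_pos: [0.4506, -0.2891, 0.3292]
tool_rot: [[0.984, -0.176, -0.001], [-0.176, -0.984, 0.0], [-0.001, -0.0, -1.0]]
contact_force: [-0.2, -0.6, -0.0]
gripper_width: 0.0748
```

```bash
python3 - <<'E'
from h import *
st(); d=cam('wrist','w3.png'); im=cv2.imread('pics/w3.png')[0:240,90:410]
cv2.imwrite('pics/c3.png',cv2.resize(im,(800,600),interpolation=cv2.INTER_CUBIC))
E
```

```text
t 14.57 p [ 450.6 -289.1  329.2] w 74.8 F [-0.2 -0.6 -0. ] R [ 0.984 -0.176 -0.001 -0.176 -0.984  0.    -0.001 -0.    -1.   ]
```

View pics/c3.png

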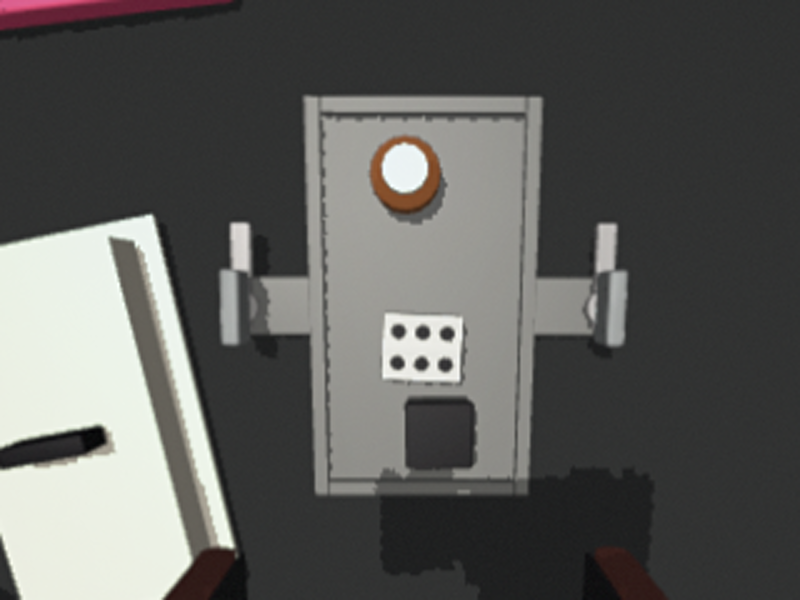

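```bash
python3 - <<'E'
from h import *
d=load('w3')
def P(l,z): return p2w(d,np.array(l)/2.5+[90,0],z)*1000
print('bottle',P([(405,167)],.05))
for n,l,z in(('block',[(384,313),(463,315),(461,382),(383,381)],.034),('sq',[(405,397),(473,398),(474,467),(405,468)],.044),('tray',[(304,96),(543,97),(527,495),(317,495)],.016)):
    w=P(l,z); e=w[0]-w[3]+w[1]-w[2]; print(n,w.mean(0),np.degrees(np.arctan2(e[1],e[0])),np.linalg.norm(w[0]-w[1]),np.linalg.norm(w[0]-w[3]))
b=P([(405,167)],.05)[0]; to([b[0],b[1],130],-10.2,'bottle')
E
```

```text
bottle [[ 578.99442486 -306.95812149   50.        ]]
block [ 482.07357527 -299.73451659   34.        ] -11.235025604738738 45.36376501474378 39.00538808330231
sq [ 433.06591891 -300.77584692   44.        ] -9.255039600888889 39.134897979020266 41.87641644619116
tray [ 505.01654524 -303.9675314    16.        ] -10.170770695501806 134.76657252269507 232.5535659787769
bottle delta [129.6  -5.2 199.3] rot [-0.   0.   0.1] curyaw -10.1 n 4.0
```

>>> step_arm([
  {"delta_pos": [32, -1, 50], "rot": [0, 0, 0]},
  {"delta_pos": [65, -3, 100], "rot": [0, 0, 0]},
  {"delta_pos": [98, -4, 150], "rot": [0, 0, 0]},
  {"delta_pos": [130, -5, 199], "rot": [0, 0, 0]},
  {"delta_pos": [130, -5, 230], "rot": [0, 0, 0]},
], gripper=0.68)

```text
t: 15.25
eef_pos: [0.5807, -0.3064, 0.0964]
tool_rot: [[0.985, -0.174, -0.002], [-0.174, -0.985, 0.001], [-0.002, -0.001, -1.0]]
contact_force: [-0.5, -0.3, -0.2]
gripper_width: 0.06
```

```bash
python3 - <<'E'
from h import *
st(); to([579,-307,11],-10.2,'bottle')
E
```

```text
t 15.25 p [ 580.7 -306.4   96.4] w 60.0 F [-0.5 -0.3 -0.2] R [ 0.985 -0.174 -0.002 -0.174 -0.985  0.001 -0.002 -0.001 -1.   ]
bottle delta [-1.4  1.  85.4] rot [-0.1  0.1  0.2] curyaw -10.0 n 2.0
```

>>> step_arm([
  {"delta_pos": [-1, 1, 30], "rot": [0, 0, 0]},
  {"delta_pos": [-1, 1, 60], "rot": [0, 0, 0]},
  {"delta_pos": [-1, 1, 78], "rot": [0, 0, 0]},
  {"delta_pos": [-1, 1, 84], "rot": [0, 0, 0]},
  {"delta_pos": [-1, 1, 84], "rot": [0, 0, 0]},
])

```text
t: 15.88
eef_pos: [0.5786, -0.3087, 0.016]
tool_rot: [[0.984, -0.177, 0.001], [-0.177, -0.984, -0.0], [0.001, 0.0, -1.0]]
contact_force: [-0.1, 0.0, -0.1]
gripper_width: 0.0593
```

>>> step_arm([
  {"delta_pos": [0, 0, 0], "rot": [0, 0, 0]},
  {"delta_pos": [0, 0, 0], "rot": [0, 0, 0]},
  {"delta_pos": [0, 0, 0], "rot": [0, 0, 0]},
  {"delta_pos": [0, 0, 0], "rot": [0, 0, 0]},
  {"delta_pos": [0, 0, -10], "rot": [0, 0, 0]},
], gripper=0.25, grip_force=15)

```text
t: 16.5
eef_pos: [0.5775, -0.3083, 0.0253]
tool_rot: [[0.984, -0.176, -0.002], [-0.176, -0.984, 0.001], [-0.002, -0.0, -1.0]]
contact_force: [0.3, -0.3, -0.8]
gripper_width: 0.0389
```

```bash
python3 - <<'E'
from h import *
st(); to([636,59,130],0,'bottle place')
E
```

```text
t 16.5 p [ 577.5 -308.3   25.3] w 38.9 F [ 0.3 -0.3 -0.8] R [ 0.984 -0.176 -0.002 -0.176 -0.984  0.001 -0.002 -0.    -1.   ]
bottle place delta [  -7.4 -371.9 -104.6] rot [ -0.    0.1 -10.2] curyaw -10.2 n 7.0
```

>>> step_arm([
  {"delta_pos": [0, 0, -25], "rot": [0, 0, 0]},
  {"delta_pos": [-1, -20, -65], "rot": [0, 0, -1]},
  {"delta_pos": [-2, -70, -95], "rot": [0, 0, -3]},
  {"delta_pos": [-3, -128, -105], "rot": [0, 0, -5]},
  {"delta_pos": [-4, -188, -105], "rot": [0, 0, -7]},
])

```text
t: 17.12
eef_pos: [0.6082, -0.1218, 0.1324]
tool_rot: [[0.998, -0.055, 0.003], [-0.055, -0.998, -0.001], [0.003, 0.001, -1.0]]
contact_force: [1.0, 0.4, -1.0]
gripper_width: 0.0391
```

```bash
python3 - <<'E'
from h import *
st(); to([636,59,130],0,'bottle place')
E
```

```text
t 17.12 p [ 608.2 -121.8  132.4] w 39.1 F [ 1.   0.4 -1. ] R [ 0.998 -0.055  0.003 -0.055 -0.998 -0.001  0.003  0.001 -1.   ]
bottle place delta [  17.7 -182.     2.4] rot [ 0.  -0.2 -3.2] curyaw -3.2 n 3.0
```

>>> step_arm([
  {"delta_pos": [5, -50, 0], "rot": [0, 0, -1]},
  {"delta_pos": [10, -105, 1], "rot": [0, 0, -2]},
  {"delta_pos": [15, -155, 2], "rot": [0, 0, -3]},
  {"delta_pos": [18, -182, 20], "rot": [0, 0, -3]},
  {"delta_pos": [18, -182, 50], "rot": [0, 0, -3]},
])

```text
t: 17.75
eef_pos: [0.6366, 0.0621, 0.0815]
tool_rot: [[1.0, 0.002, 0.003], [0.002, -1.0, 0.002], [0.003, -0.002, -1.0]]
contact_force: [1.3, 0.1, -1.9]
gripper_width: 0.0389
```

```bash
python3 - <<'E'
from h import *
st(); to([636,59,10],0,'bottle place')
d=cam('top','top1.png'); im=cv2.imread('pics/top1.png')[140:260,170:320]
cv2.imwrite('pics/c4.png',cv2.resize(im,(750,600),interpolation=cv2.INTER_CUBIC))
E
```

```text
t 17.75 p [636.6  62.1  81.5] w 38.9 F [ 1.3  0.1 -1.9] R [ 1.     0.002  0.003  0.002 -1.     0.002  0.003 -0.002 -1.   ]
bottle place delta [-0.8  3.3 71.5] rot [-0.1 -0.2  0.1] curyaw 0.1 n 2.0
```

View pics/c4.png

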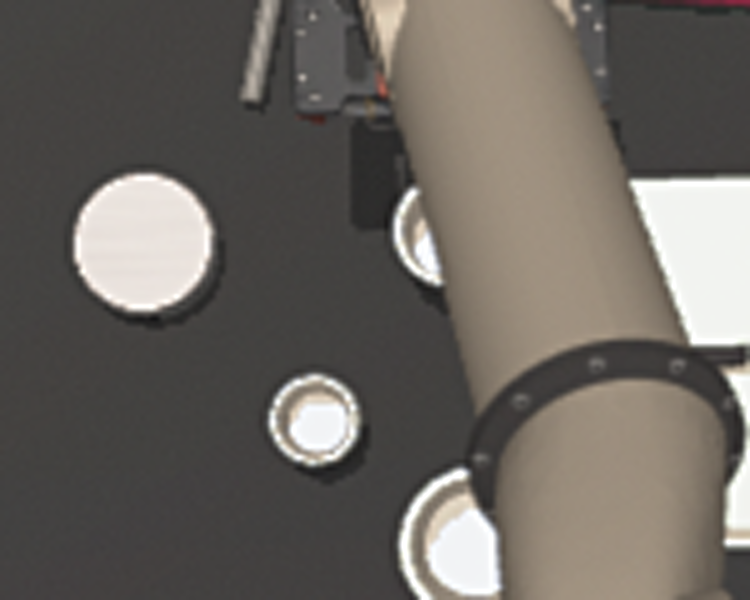

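>>> step_arm([
  {"delta_pos": [-1, 3, 25], "rot": [0, 0, 0]},
  {"delta_pos": [-1, 3, 50], "rot": [0, 0, 0]},
  {"delta_pos": [-1, 3, 63], "rot": [0, 0, 0]},
  {"delta_pos": [-1, 3, 68], "rot": [0, 0, 0]},
  {"delta_pos": [-1, 3, 70], "rot": [0, 0, 0]},
])

```text
t: 18.42
eef_pos: [0.6349, 0.0549, 0.0112]
tool_rot: [[1.0, -0.003, 0.001], [-0.003, -1.0, 0.0], [0.001, -0.0, -1.0]]
contact_force: [-0.3, 0.1, -1.0]
gripper_width: 0.0391
```

>>> step_arm([
  {"delta_pos": [1, -4, 0], "rot": [0, 0, 0]},
  {"delta_pos": [1, -4, 0.5], "rot": [0, 0, 0]},
  {"delta_pos": [1, -4, 1], "rot": [0, 0, 0]},
  {"delta_pos": [1, -4, 1], "rot": [0, 0, 0]},
  {"delta_pos": [1, -4, 1], "rot": [0, 0, 0]},
])

```text
t: 19.05
eef_pos: [0.636, 0.0595, 0.0105]
tool_rot: [[1.0, -0.003, 0.001], [-0.003, -1.0, 0.001], [0.001, -0.001, -1.0]]
contact_force: [-1.4, 1.6, 5.3]
gripper_width: 0.039
```

>>> step_arm([
  {"delta_pos": [0, 0, 0], "rot": [0, 0, 0]},
  {"delta_pos": [0, 0, 0], "rot": [0, 0, 0]},
  {"delta_pos": [0, 0, -20], "rot": [0, 0, 0]},
  {"delta_pos": [0, 0, -70], "rot": [0, 0, 0]},
  {"delta_pos": [0, 0, -125], "rot": [0, 0, 0]},
], gripper=0.68)

```text
t: 19.68
eef_pos: [0.6352, 0.0587, 0.1367]
tool_rot: [[1.0, -0.003, -0.001], [-0.003, -1.0, -0.0], [-0.001, 0.0, -1.0]]
contact_force: [0.6, 0.5, 0.5]
gripper_width: 0.0596
```

```bash
python3 - <<'E'
from h import *
st(); to([482,-299.7,120],-10.2,'block')
E
```

```text
t 19.68 p [635.2  58.7 136.7] w 59.6 F [0.6 0.5 0.5] R [ 1.    -0.003 -0.001 -0.003 -1.    -0.    -0.001  0.    -1.   ]
block delta [-152.   358.9   16.9] rot [ 0.  0. 10.] curyaw -0.2 n 7.0
```

>>> step_arm([
  {"delta_pos": [-22, 52, 0], "rot": [0, 0, 1]},
  {"delta_pos": [-45, 106, 0], "rot": [0, 0, 3]},
  {"delta_pos": [-68, 160, 0], "rot": [0, 0, 5]},
  {"delta_pos": [-92, 216, 0], "rot": [0, 0, 7]},
  {"delta_pos": [-115, 272, 0], "rot": [0, 0, 9]},
], gripper=0.75)

```text
t: 20.3
eef_pos: [0.5191, -0.2146, 0.1363]
tool_rot: [[0.987, -0.16, 0.002], [-0.16, -0.987, -0.0], [0.002, 0.0, -1.0]]
contact_force: [0.0, -0.1, -0.4]
gripper_width: 0.0664
```

```bash
python3 - <<'E'
from h import *
st(); to([482,-299.7,130],-10.2,'block')
E
```

```text
t 20.3 p [ 519.1 -214.6  136.3] w 66.4 F [ 0.  -0.1 -0.4] R [ 0.987 -0.16   0.002 -0.16  -0.987 -0.     0.002  0.    -1.   ]
block delta [-23.   90.    6.2] rot [ 0.  -0.1  1. ] curyaw -9.2 n 2.0
```

>>> step_arm([
  {"delta_pos": [-12, 45, 0], "rot": [0, 0, 1]},
  {"delta_pos": [-23, 88, 0], "rot": [0, 0, 1]},
  {"delta_pos": [-23, 88, 0], "rot": [0, 0, 1]},
  {"delta_pos": [-23, 88, 0], "rot": [0, 0, 1]},
  {"delta_pos": [-23, 88, 0], "rot": [0, 0, 1]},
])

```text
t: 20.92
eef_pos: [0.4839, -0.2943, 0.135]
tool_rot: [[0.985, -0.174, 0.001], [-0.174, -0.985, 0.001], [0.001, -0.001, -1.0]]
contact_force: [0.3, -0.3, 0.9]
gripper_width: 0.0659
```

```bash
python3 - <<'E'
from h import *
st(); d=cam('wrist','w5.png'); to([482,-299.7,13],-10.2,'block')
c,s=np.cos(np.radians(-10.2)),np.sin(np.radians(-10.2)); R=np.array([[c,-s],[s,c]])
q=[[*(R@[x,y]+[.482,-.2997]),.034] for x,y in((.019,.023),(.019,-.023),(-.019,-.023),(-.019,.023))]
im=cv2.imread('pics/w5.png'); cv2.polylines(im,[np.round(w2p(d,q)).astype(int)],True,(0,0,255),1)
q=[[*(R@[x,y]+[.433,-.3008]),.044] for x,y in((.02,.02),(.02,-.02),(-.02,-.02),(-.02,.02))]
cv2.polylines(im,[np.round(w2p(d,q)).astype(int)],True,(0,255,0),1); cv2.imwrite('pics/w5b.png',im)
E
```

```text
t 20.93 p [ 483.9 -294.3  135. ] w 65.9 F [ 0.3 -0.3  0.9] R [ 0.985 -0.174  0.001 -0.174 -0.985  0.001  0.001 -0.001 -1.   ]
block delta [ -1.    5.6 121.9] rot [-0.  -0.   0.2] curyaw -10.0 n 2.0
```

View pics/w5b.png

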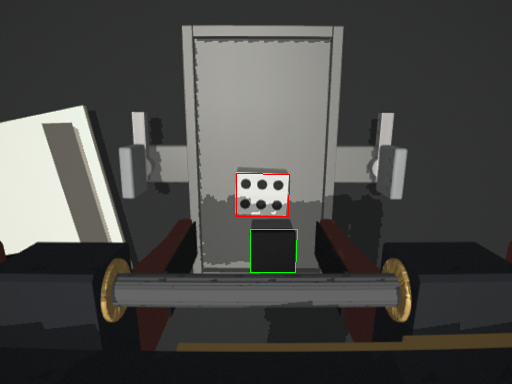

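>>> step_arm([
  {"delta_pos": [-1, 5.5, 45], "rot": [0, 0, 0]},
  {"delta_pos": [-1, 5.5, 90], "rot": [0, 0, 0]},
  {"delta_pos": [-1, 5.5, 115], "rot": [0, 0, 0]},
  {"delta_pos": [-1, 5.5, 124], "rot": [0, 0, 0]},
  {"delta_pos": [-1, 5.5, 125], "rot": [0, 0, 0]},
])

```text
t: 21.6
eef_pos: [0.4814, -0.3007, 0.0097]
tool_rot: [[0.984, -0.176, -0.0], [-0.176, -0.984, 0.0], [-0.0, -0.0, -1.0]]
contact_force: [0.8, -0.9, 0.1]
gripper_width: 0.0658
```

>>> step_arm([
  {"delta_pos": [0, 0, 0], "rot": [0, 0, 0]},
  {"delta_pos": [0, 0, 0], "rot": [0, 0, 0]},
  {"delta_pos": [0, 0, 0], "rot": [0, 0, 0]},
  {"delta_pos": [0, 0, 0], "rot": [0, 0, 0]},
  {"delta_pos": [0, 0, -3], "rot": [0, 0, 0]},
], gripper=0.3, grip_force=20)

```text
t: 22.22
eef_pos: [0.481, -0.3012, 0.0129]
tool_rot: [[0.984, -0.177, 0.0], [-0.177, -0.984, -0.0], [0.0, 0.0, -1.0]]
contact_force: [-0.1, -0.1, -0.4]
gripper_width: 0.0458
```

```bash
python3 - <<'E'
from h import *
st(); to([550,155,130],0,'block place')
E
```

```text
t 22.23 p [ 481.  -301.2   12.9] w 45.8 F [-0.1 -0.1 -0.4] R [ 0.984 -0.177  0.    -0.177 -0.984 -0.     0.     0.    -1.   ]
block place delta [ -12.6 -461.2 -117.2] rot [  0.   -0.  -10.2] curyaw -10.2 n 8.0
```

>>> step_arm([
  {"delta_pos": [0, 0, -40], "rot": [0, 0, 0]},
  {"delta_pos": [-1, -20, -85], "rot": [0, 0, -1]},
  {"delta_pos": [-3, -70, -117], "rot": [0, 0, -3]},
  {"delta_pos": [-5, -130, -120], "rot": [0, 0, -5]},
  {"delta_pos": [-7, -190, -120], "rot": [0, 0, -7]},
])

```text
t: 22.85
eef_pos: [0.5081, -0.1116, 0.1336]
tool_rot: [[0.998, -0.055, 0.002], [-0.055, -0.998, -0.0], [0.002, 0.0, -1.0]]
contact_force: [1.3, -0.4, -0.6]
gripper_width: 0.046
```

>>> step_arm([
  {"delta_pos": [4, -60, 0], "rot": [0, 0, -1]},
  {"delta_pos": [7, -120, 0], "rot": [0, 0, -2]},
  {"delta_pos": [10, -180, 0], "rot": [0, 0, -3.2]},
  {"delta_pos": [14, -238, 0], "rot": [0, 0, -3.2]},
  {"delta_pos": [18, -270, 0], "rot": [0, 0, -3.2]},
])

```text
t: 23.48
eef_pos: [0.5402, 0.1594, 0.1327]
tool_rot: [[1.0, 0.004, 0.0], [0.004, -1.0, 0.001], [0.0, -0.001, -1.0]]
contact_force: [0.1, -1.0, -1.1]
gripper_width: 0.0461
```

```bash
python3 - <<'E'
from h import *
st(); d=cam('wrist','w6.png'); to([550,155,4],0,'block place')
E
```

```text
t 23.48 p [540.2 159.4 132.7] w 46.1 F [ 0.1 -1.  -1.1] R [ 1.     0.004  0.     0.004 -1.     0.001  0.    -0.001 -1.   ]
block place delta [  9.1   9.2 128.9] rot [-0.2 -0.1  0.5] curyaw 0.5 n 3.0
```

>>> step_arm([
  {"delta_pos": [10, 4, 25], "rot": [0, 0, 0.5]},
  {"delta_pos": [10, 4, 55], "rot": [0, 0, 0.5]},
  {"delta_pos": [10, 4, 80], "rot": [0, 0, 0.5]},
  {"delta_pos": [10, 4, 80], "rot": [0, 0, 0.5]},
  {"delta_pos": [10, 4, 80], "rot": [0, 0, 0.5]},
])

```text
t: 24.15
eef_pos: [0.5511, 0.1516, 0.0535]
tool_rot: [[1.0, -0.008, 0.001], [-0.008, -1.0, 0.0], [0.001, -0.0, -1.0]]
contact_force: [-0.4, -0.5, -1.1]
gripper_width: 0.046
```

```bash
python3 - <<'E'
from h import *
st(); d=cam('wrist','w6.png'); to([550,155,4],0,'block place')
im=cv2.imread('pics/w6.png')
t=np.linspace(0,2*np.pi,60)
for x,y,r,z in((.550,.059,.035,.07),(.55,.251,.045,.04),(.636,.059,.0125,.044)):
    cv2.polylines(im,[np.round(w2p(d,np.c_[x+r*np.cos(t),y+r*np.sin(t),0*t+z])).astype(int)],True,(0,0,255),1)
cv2.imwrite('pics/w6b.png',im)
E
```

```text
t 24.15 p [551.1 151.6  53.5] w 46.0 F [-0.4 -0.5 -1.1] R [ 1.    -0.008  0.001 -0.008 -1.     0.     0.001 -0.    -1.   ]
block place delta [-1.5 -3.2 49.9] rot [-0.  -0.1 -0.5] curyaw -0.5 n 1.0
```

View pics/w6b.png

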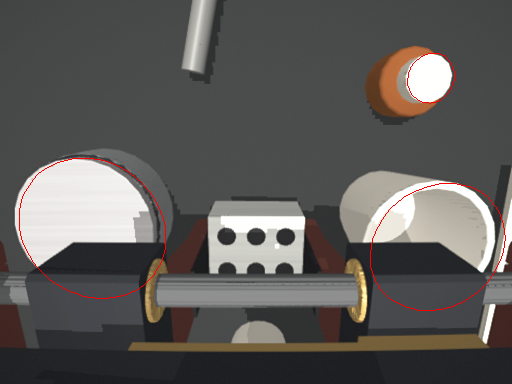

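>>> step_arm([
  {"delta_pos": [-1, -6, 15], "rot": [0, 0, 0]},
  {"delta_pos": [-1, -6, 32], "rot": [0, 0, 0]},
  {"delta_pos": [-1, -6, 44], "rot": [0, 0, 0]},
  {"delta_pos": [-1, -6, 49], "rot": [0, 0, 0]},
  {"delta_pos": [-1, -6, 49.5], "rot": [0, 0, 0]},
])

```text
t: 24.82
eef_pos: [0.5492, 0.1574, 0.0036]
tool_rot: [[1.0, -0.009, -0.001], [-0.009, -1.0, -0.001], [-0.001, 0.001, -1.0]]
contact_force: [-5.5, -1.8, 15.4]
gripper_width: 0.0458
```

>>> step_arm([
  {"delta_pos": [0, 0, 0], "rot": [0, 0, 0]},
  {"delta_pos": [0, 0, 0], "rot": [0, 0, 0]},
  {"delta_pos": [0, 0, -30], "rot": [0, 0, 0]},
  {"delta_pos": [0, 0, -80], "rot": [0, 0, 0]},
  {"delta_pos": [0, 0, -130], "rot": [0, 0, 0]},
], gripper=0.65)

```text
t: 25.45
eef_pos: [0.5494, 0.1575, 0.1341]
tool_rot: [[1.0, -0.008, -0.001], [-0.008, -1.0, -0.0], [-0.001, 0.0, -1.0]]
contact_force: [0.3, 0.0, 0.4]
gripper_width: 0.0572
```

```bash
python3 - <<'E'
from h import *
st(); to([433,-300.8,130],-10,'sq')
E
```

```text
t 25.45 p [549.4 157.5 134.1] w 57.2 F [0.3 0.  0.4] R [ 1.    -0.008 -0.001 -0.008 -1.    -0.    -0.001  0.    -1.   ]
sq delta [-112.6  459.3    4.4] rot [0.  0.  9.5] curyaw -0.5 n 8.0
```

>>> step_arm([
  {"delta_pos": [-13, 52, 0], "rot": [0, 0, 1]},
  {"delta_pos": [-27, 110, 0], "rot": [0, 0, 2]},
  {"delta_pos": [-41, 168, 0], "rot": [0, 0, 4]},
  {"delta_pos": [-55, 226, 0], "rot": [0, 0, 6]},
  {"delta_pos": [-70, 284, 0], "rot": [0, 0, 7]},
])

```text
t: 26.08
eef_pos: [0.4768, -0.1276, 0.1332]
tool_rot: [[0.991, -0.131, 0.001], [-0.131, -0.991, -0.0], [0.001, 0.0, -1.0]]
contact_force: [1.0, 0.0, 1.1]
gripper_width: 0.0571
```

>>> step_arm([
  {"delta_pos": [0, 55, 0], "rot": [0, 0, 1]},
  {"delta_pos": [-1, 110, 0], "rot": [0, 0, 2]},
  {"delta_pos": [-1, 165, 0], "rot": [0, 0, 2.5]},
  {"delta_pos": [-1, 170, 0], "rot": [0, 0, 2.5]},
  {"delta_pos": [-1, 170, 0], "rot": [0, 0, 2.5]},
], gripper=0.67)

```text
t: 26.7
eef_pos: [0.4541, -0.294, 0.1328]
tool_rot: [[0.985, -0.174, -0.0], [-0.174, -0.985, 0.0], [-0.0, -0.0, -1.0]]
contact_force: [-0.8, 0.9, -0.3]
gripper_width: 0.0585
```

```bash
python3 - <<'E'
from h import *
st(); to([433,-300.8,13],-10,'sq')
E
```

```text
t 26.7 p [ 454.1 -294.   132.8] w 58.5 F [-0.8  0.9 -0.3] R [ 0.985 -0.174 -0.    -0.174 -0.985  0.    -0.    -0.    -1.   ]
sq delta [-19.5  10.4 119.8] rot [-0.  0. -0.] curyaw -10.0 n 2.0
```

>>> step_arm([
  {"delta_pos": [-20, 10, 0], "rot": [0, 0, 0]},
  {"delta_pos": [-20, 10, 50], "rot": [0, 0, 0]},
  {"delta_pos": [-20, 10, 95], "rot": [0, 0, 0]},
  {"delta_pos": [-20, 10, 118], "rot": [0, 0, 0]},
  {"delta_pos": [-20, 10, 121], "rot": [0, 0, 0]},
])

```text
t: 27.32
eef_pos: [0.4308, -0.299, 0.011]
tool_rot: [[0.985, -0.172, -0.003], [-0.172, -0.985, 0.002], [-0.004, -0.001, -1.0]]
contact_force: [-0.9, 0.4, 0.0]
gripper_width: 0.0589
```

>>> step_arm([
  {"delta_pos": [0, 0, 0], "rot": [0, 0, 0]},
  {"delta_pos": [0, 0, 0], "rot": [0, 0, 0]},
  {"delta_pos": [0, 0, 0], "rot": [0, 0, 0]},
  {"delta_pos": [0, 0, 0], "rot": [0, 0, 0]},
  {"delta_pos": [0, 0, -3], "rot": [0, 0, 0]},
], gripper=0.25)

```text
t: 27.95
eef_pos: [0.433, -0.3007, 0.0157]
tool_rot: [[0.985, -0.173, 0.001], [-0.173, -0.985, -0.0], [0.001, 0.0, -1.0]]
contact_force: [-0.8, 0.3, -0.4]
gripper_width: 0.0395
```

```bash
python3 - <<'E'
from h import *
st(); to([467,62,130],0,'sq place')
E
```

```text
t 27.95 p [ 433.  -300.7   15.7] w 39.5 F [-0.8  0.3 -0.4] R [ 0.985 -0.173  0.001 -0.173 -0.985 -0.     0.001  0.    -1.   ]
sq place delta [ -29.2 -363.1 -114.4] rot [  0.  -0. -10.] curyaw -10.0 n 7.0
```

>>> step_arm([
  {"delta_pos": [0, 0, -45], "rot": [0, 0, 0]},
  {"delta_pos": [-1, -10, -95], "rot": [0, 0, -1]},
  {"delta_pos": [-4, -55, -117], "rot": [0, 0, -3]},
  {"delta_pos": [-9, -115, -117], "rot": [0, 0, -5]},
  {"delta_pos": [-14, -175, -117], "rot": [0, 0, -7]},
])

```text
t: 28.58
eef_pos: [0.4496, -0.1243, 0.133]
tool_rot: [[0.999, -0.052, 0.002], [-0.052, -0.999, -0.0], [0.002, 0.0, -1.0]]
contact_force: [1.0, 0.1, -1.0]
gripper_width: 0.0398
```

>>> step_arm([
  {"delta_pos": [0, -55, 0], "rot": [0, 0, -1]},
  {"delta_pos": [-1, -110, 0], "rot": [0, 0, -2]},
  {"delta_pos": [-2, -160, 0], "rot": [0, 0, -3]},
  {"delta_pos": [-2, -178, 0], "rot": [0, 0, -3]},
  {"delta_pos": [-2, -178, 0], "rot": [0, 0, -3]},
])

```text
t: 29.2
eef_pos: [0.4565, 0.0534, 0.1324]
tool_rot: [[1.0, 0.004, 0.0], [0.004, -1.0, 0.0], [0.0, -0.0, -1.0]]
contact_force: [0.1, 0.7, -1.0]
gripper_width: 0.0399
```

```bash
python3 - <<'E'
from h import *
st(); to([466,62,6.5],0,'sq place')
E
```

```text
t 29.2 p [456.5  53.4 132.4] w 39.9 F [ 0.1  0.7 -1. ] R [ 1.     0.004  0.     0.004 -1.     0.     0.    -0.    -1.   ]
sq place delta [  9.5  -8.5 125.9] rot [-0.  -0.   0.2] curyaw 0.2 n 3.0
```

>>> step_arm([
  {"delta_pos": [9.5, -8.5, 20], "rot": [0, 0, 0]},
  {"delta_pos": [9.5, -8.5, 65], "rot": [0, 0, 0]},
  {"delta_pos": [9.5, -8.5, 105], "rot": [0, 0, 0]},
  {"delta_pos": [9.5, -8.5, 122], "rot": [0, 0, 0]},
  {"delta_pos": [9.5, -8.5, 124.5], "rot": [0, 0, 0]},
])

```text
t: 29.82
eef_pos: [0.4652, 0.0586, 0.0068]
tool_rot: [[1.0, -0.002, -0.002], [-0.002, -1.0, -0.002], [-0.002, 0.002, -1.0]]
contact_force: [-5.1, -3.2, 11.0]
gripper_width: 0.0399
```

>>> step_arm([
  {"delta_pos": [0, 0, 0], "rot": [0, 0, 0]},
  {"delta_pos": [0, 0, 1], "rot": [0, 0, 0]},
  {"delta_pos": [0, 0, 1], "rot": [0, 0, 0]},
  {"delta_pos": [0, 0, 1], "rot": [0, 0, 0]},
  {"delta_pos": [0, 0, 1], "rot": [0, 0, 0]},
])

```text
t: 30.45
eef_pos: [0.4663, 0.0607, 0.0069]
tool_rot: [[1.0, 0.001, 0.001], [0.001, -1.0, 0.0], [0.001, -0.0, -1.0]]
contact_force: [0.5, 0.0, 0.8]
gripper_width: 0.04
```

>>> step_arm([
  {"delta_pos": [0, 0, 0], "rot": [0, 0, 0]},
  {"delta_pos": [0, 0, 0], "rot": [0, 0, 0]},
  {"delta_pos": [0, 0, -30], "rot": [0, 0, 0]},
  {"delta_pos": [0, -10, -85], "rot": [0, 0, 0]},
  {"delta_pos": [0, -20, -145], "rot": [0, 0, 0]},
], gripper=0.65)

```text
t: 31.08
eef_pos: [0.4652, 0.0806, 0.1528]
tool_rot: [[1.0, 0.0, -0.002], [0.0, -1.0, -0.0], [-0.002, 0.0, -1.0]]
contact_force: [1.3, 0.2, -0.1]
gripper_width: 0.0569
```

>>> step_arm([
  {"delta_pos": [0, -10, -55], "rot": [0, 0, 0]},
  {"delta_pos": [0, -20, -115], "rot": [0, 0, 0]},
  {"delta_pos": [0, -30, -175], "rot": [0, 0, 0]},
  {"delta_pos": [0, -30, -210], "rot": [0, 0, 0]},
  {"delta_pos": [0, -30, -210], "rot": [0, 0, 0]},
])

```text
t: 31.7
eef_pos: [0.4671, 0.1112, 0.3644]
tool_rot: [[1.0, 0.001, 0.005], [0.001, -1.0, 0.002], [0.005, -0.002, -1.0]]
contact_force: [-0.1, -0.7, -1.0]
gripper_width: 0.057
```

```bash
python3 - <<'E'
from h import *
st(); d=cam('wrist','w7.png'); to([470,-90,160],0,'hood')
im=cv2.imread('pics/w7.png')
t=np.linspace(0,2*np.pi,60)
for x,y,r,z in((.550,.0625,.035,.07),(.55,.253,.045,.04),(.635,.0625,.0125,.044)):
    cv2.polylines(im,[np.round(w2p(d,np.c_[x+r*np.cos(t),y+r*np.sin(t),0*t+z])).astype(int)],True,(0,0,255),1)
for x,y,a,b,z in((.55,.1577,.019,.023,.028),(.466,.0625,.02,.02,.038)):
    cv2.polylines(im,[np.round(w2p(d,[[x+a,y+b,z],[x+a,y-b,z],[x-a,y-b,z],[x-a,y+b,z]])).astype(int)],True,(0,0,255),1)
cv2.imwrite('pics/w7b.png',cv2.resize(im,(800,600),interpolation=cv2.INTER_CUBIC))
E
```

```text
t 31.7 p [467.1 111.2 364.4] w 57.0 F [-0.1 -0.7 -1. ] R [ 1.     0.001  0.005  0.001 -1.     0.002  0.005 -0.002 -1.   ]
hood delta [  3.4 200.8 202.1] rot [-0.  -0.1  0. ] curyaw 0.0 n 5.0
```

View pics/w7b.png

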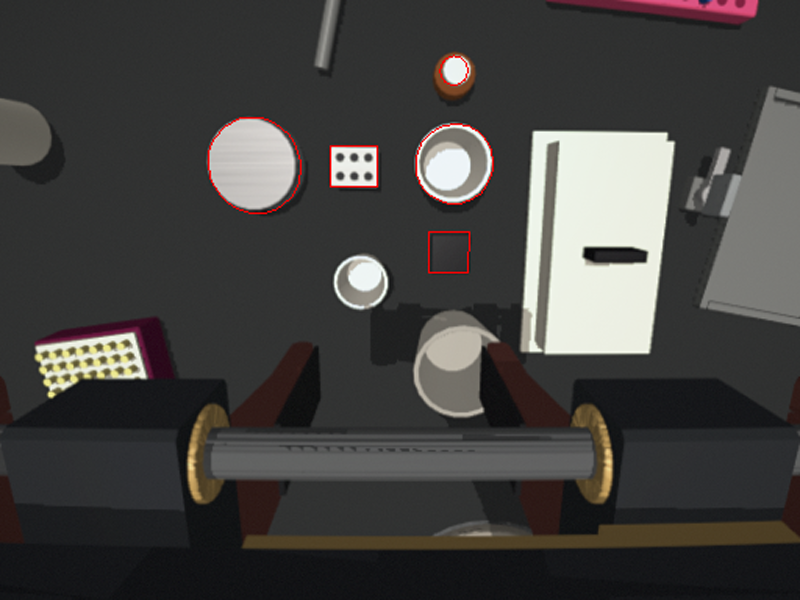

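>>> step_arm([
  {"delta_pos": [0, 40, 35], "rot": [0, 0, 0]},
  {"delta_pos": [0, 85, 75], "rot": [0, 0, 0]},
  {"delta_pos": [1, 130, 120], "rot": [0, 0, 0]},
  {"delta_pos": [2, 172, 165], "rot": [0, 0, 0]},
  {"delta_pos": [2, 200, 202], "rot": [0, 0, 0]},
], gripper=0.85)

```text
t: 32.38
eef_pos: [0.4655, -0.0915, 0.1564]
tool_rot: [[1.0, -0.001, -0.004], [-0.001, -1.0, -0.0], [-0.004, 0.0, -1.0]]
contact_force: [1.4, 1.1, -0.3]
gripper_width: 0.0745
```

>>> step_arm([
  {"delta_pos": [0, 0, 0], "rot": [0, 0, 0]},
  {"delta_pos": [0, 0, 0], "rot": [0, 0, 0]},
  {"delta_pos": [0, 0, 0], "rot": [0, 0, 0]},
  {"delta_pos": [0, 0, 0], "rot": [0, 0, 0]},
  {"delta_pos": [0, 0, 0], "rot": [0, 0, 0]},
])

```text
t: 33.0
eef_pos: [0.4685, -0.0889, 0.1602]
tool_rot: [[1.0, 0.002, 0.001], [0.002, -1.0, 0.0], [0.001, -0.0, -1.0]]
contact_force: [0.4, 0.4, 1.9]
gripper_width: 0.0747
```

```bash
python3 - <<'E'
from h import *
st(); to([469.5,-90,62],0,'hood')
E
```

```text
t 33.0 p [468.5 -88.9 160.2] w 74.7 F [0.4 0.4 1.9] R [ 1.     0.002  0.001  0.002 -1.     0.     0.001 -0.    -1.   ]
hood delta [ 0.9  1.1 98.2] rot [-0.  -0.1  0.1] curyaw 0.1 n 2.0
```

>>> step_arm([
  {"delta_pos": [1, 1, 40], "rot": [0, 0, 0]},
  {"delta_pos": [1, 1, 78], "rot": [0, 0, 0]},
  {"delta_pos": [1, 1, 94], "rot": [0, 0, 0]},
  {"delta_pos": [1, 1, 98], "rot": [0, 0, 0]},
  {"delta_pos": [1, 1, 98], "rot": [0, 0, 0]},
])

```text
t: 33.62
eef_pos: [0.4695, -0.0903, 0.0621]
tool_rot: [[1.0, 0.001, 0.001], [0.001, -1.0, -0.0], [0.001, 0.0, -1.0]]
contact_force: [-0.6, 0.5, 0.1]
gripper_width: 0.075
```

>>> step_arm([
  {"delta_pos": [0, 0, 0], "rot": [0, 0, 0]},
  {"delta_pos": [0, 0, 0], "rot": [0, 0, 0]},
  {"delta_pos": [0, 0, 0], "rot": [0, 0, 0]},
  {"delta_pos": [0, 0, 0], "rot": [0, 0, 0]},
  {"delta_pos": [0, 0, 0], "rot": [0, 0, 0]},
], gripper=0.3, grip_force=40)

```text
t: 34.25
eef_pos: [0.4694, -0.0903, 0.0621]
tool_rot: [[1.0, 0.001, 0.001], [0.001, -1.0, 0.0], [0.001, -0.0, -1.0]]
contact_force: [-0.7, 0.3, 6.0]
gripper_width: 0.05
```

>>> step_arm([
  {"delta_pos": [0, 0, -15], "rot": [0, 0, 0]},
  {"delta_pos": [0, 0, -35], "rot": [0, 0, 0]},
  {"delta_pos": [0, 0, -60], "rot": [0, 0, 0]},
  {"delta_pos": [0, 0, -85], "rot": [0, 0, 0]},
  {"delta_pos": [0, 0, -98], "rot": [0, 0, 0]},
])

```text
t: 34.88
eef_pos: [0.4693, -0.0905, 0.1612]
tool_rot: [[1.0, 0.0, 0.002], [0.0, -1.0, -0.0], [0.002, 0.0, -1.0]]
contact_force: [0.1, 0.8, -3.5]
gripper_width: 0.05
```

```bash
python3 - <<'E'
from h import *
st(); to([506,-304,158],-10.3,'hood')
E
```

```text
t 34.88 p [469.3 -90.5 161.2] w 50.0 F [ 0.1  0.8 -3.5] R [ 1.     0.     0.002  0.    -1.    -0.     0.002  0.    -1.   ]
hood delta [ 36.6 213.5   3.3] rot [-0.  -0.1 10.3] curyaw 0.0 n 4.0
```

>>> step_arm([
  {"delta_pos": [8, 45, 0], "rot": [0, 0, 3]},
  {"delta_pos": [17, 100, 0], "rot": [0, 0, 6]},
  {"delta_pos": [26, 155, 0], "rot": [0, 0, 9]},
  {"delta_pos": [35, 205, 0], "rot": [0, 0, 10.3]},
  {"delta_pos": [37, 213.5, 0], "rot": [0, 0, 10.3]},
])

```text
t: 35.5
eef_pos: [0.5051, -0.3082, 0.1594]
tool_rot: [[0.983, -0.184, -0.001], [-0.184, -0.983, -0.002], [-0.001, 0.002, -1.0]]
contact_force: [0.0, 0.9, -2.9]
gripper_width: 0.0497
```

>>> step_arm([
  {"delta_pos": [0, 0, 0], "rot": [0, 0, 0]},
  {"delta_pos": [0, 0, 0], "rot": [0, 0, 0]},
  {"delta_pos": [0, 0, 0], "rot": [0, 0, 0]},
  {"delta_pos": [0, 0, 20], "rot": [0, 0, 0]},
  {"delta_pos": [0, 0, 40], "rot": [0, 0, 0]},
])

```text
t: 36.12
eef_pos: [0.5066, -0.3029, 0.1196]
tool_rot: [[0.984, -0.177, 0.001], [-0.177, -0.984, 0.0], [0.001, -0.0, -1.0]]
contact_force: [0.2, -0.3, -3.5]
gripper_width: 0.05
```

```bash
python3 - <<'E'
from h import *
st(); to([506.5,-303.7,68],-10.3,'hood')
E
```

```text
t 36.12 p [ 506.6 -302.9  119.6] w 50.0 F [ 0.2 -0.3 -3.5] R [ 0.984 -0.177  0.001 -0.177 -0.984  0.     0.001 -0.    -1.   ]
hood delta [-0.1  0.8 51.6] rot [-0.  -0.1  0.1] curyaw -10.2 n 1.0
```

>>> step_arm([
  {"delta_pos": [0, 0.5, 12], "rot": [0, 0, 0]},
  {"delta_pos": [0, 0.5, 25], "rot": [0, 0, 0]},
  {"delta_pos": [0, 0.5, 38], "rot": [0, 0, 0]},
  {"delta_pos": [0, 0.5, 47], "rot": [0, 0, 0]},
  {"delta_pos": [0, 0.5, 51], "rot": [0, 0, 0]},
])

```text
t: 36.75
eef_pos: [0.5059, -0.3043, 0.0681]
tool_rot: [[0.984, -0.178, -0.001], [-0.178, -0.984, 0.0], [-0.001, -0.0, -1.0]]
contact_force: [-6.0, 4.5, 38.4]
gripper_width: 0.0494
```

>>> step_arm([
  {"delta_pos": [0, 0, 0], "rot": [0, 0, 0]},
  {"delta_pos": [0, 0, 0], "rot": [0, 0, 0]},
  {"delta_pos": [0, 0, -35], "rot": [0, 0, 0]},
  {"delta_pos": [0, 0, -70], "rot": [0, 0, 0]},
  {"delta_pos": [0, 0, -70], "rot": [0, 0, 0]},
], gripper=0.85)

```text
t: 37.38
eef_pos: [0.5082, -0.3057, 0.142]
tool_rot: [[0.984, -0.178, 0.006], [-0.178, -0.984, -0.003], [0.007, 0.002, -1.0]]
contact_force: [-0.3, 0.8, 0.3]
gripper_width: 0.0745
```

```bash
python3 - <<'E'
from h import *
st(); to([525.2,-201.3,140],169,'left'); to([488.6,-406,140],-9.8,'right')
d=cam('wrist','w8.png')
E
```

```text
t 37.38 p [ 508.2 -305.7  142. ] w 74.5 F [-0.3  0.8  0.3] R [ 0.984 -0.178  0.006 -0.178 -0.984 -0.003  0.007  0.002 -1.   ]
left delta [  -1.9 -105.7    1.8] rot [ 6.000e-01  1.000e-01 -1.793e+02] curyaw -10.3 n 17.0
right delta [ -1.4 102.2   2.1] rot [ 0.1 -0.4 -0.5] curyaw -10.3 n 2.0
```

View pics/w8.png

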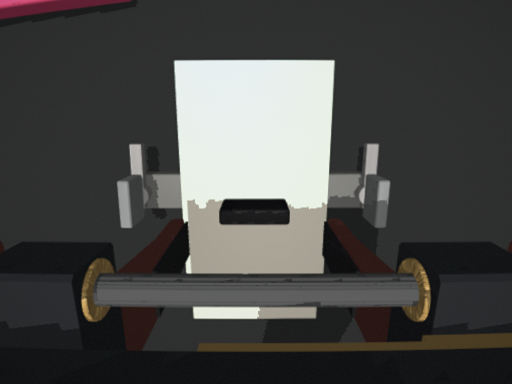

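>>> step_arm([
  {"delta_pos": [-1, 50, 0], "rot": [0, 0, 0]},
  {"delta_pos": [-1, 102, 0], "rot": [0, 0, -0.5]},
  {"delta_pos": [-1, 102, 0], "rot": [0, 0, -0.5]},
  {"delta_pos": [-1, 102, 30], "rot": [0, 0, -0.5]},
  {"delta_pos": [-1, 102, 60], "rot": [0, 0, -0.5]},
], gripper=0.4)

```text
t: 38.05
eef_pos: [0.4871, -0.4031, 0.0771]
tool_rot: [[0.986, -0.169, -0.0], [-0.169, -0.986, 0.001], [-0.0, -0.001, -1.0]]
contact_force: [0.8, -0.2, 0.8]
gripper_width: 0.0354
```

```bash
python3 - <<'E'
from h import *
st(); to([488.6,-406,46],-9.8,'right')
E
```

```text
t 38.05 p [ 487.1 -403.1   77.1] w 35.4 F [ 0.8 -0.2  0.8] R [ 0.986 -0.169 -0.    -0.169 -0.986  0.001 -0.    -0.001 -1.   ]
right delta [ 1.9  2.6 31.1] rot [-0.1  0.   0.1] curyaw -9.7 n 1.0
```

>>> step_arm([
  {"delta_pos": [1.9, 2.6, 10], "rot": [0, 0, 0]},
  {"delta_pos": [1.9, 2.6, 25], "rot": [0, 0, 0]},
  {"delta_pos": [1.9, 2.6, 31], "rot": [0, 0, 0]},
  {"delta_pos": [1.9, 2.6, 31], "rot": [0, 0, 0]},
  {"delta_pos": [1.9, 2.6, 31], "rot": [0, 0, 0]},
])

```text
t: 38.67
eef_pos: [0.4888, -0.4077, 0.0484]
tool_rot: [[0.986, -0.17, 0.001], [-0.17, -0.986, -0.001], [0.001, 0.001, -1.0]]
contact_force: [-0.0, -0.5, 0.2]
gripper_width: 0.0355
```

>>> step_arm([
  {"delta_pos": [0, 0, 0], "rot": [0, 0, 0]},
  {"delta_pos": [0, 0, 0], "rot": [0, 0, 0]},
  {"delta_pos": [0, 0, 0], "rot": [0, 0, 0]},
  {"delta_pos": [0, 0, 0], "rot": [0, 0, 0]},
  {"delta_pos": [0, 0, 0], "rot": [0, 0, -4]},
], gripper=0, grip_force=12)

```text
t: 39.3
eef_pos: [0.4888, -0.4061, 0.0479]
tool_rot: [[0.995, -0.098, -0.0], [-0.098, -0.995, 0.002], [-0.0, -0.002, -1.0]]
contact_force: [0.1, 4.5, 5.3]
gripper_width: 0.01
```

>>> step_arm([
  {"delta_pos": [0, 0, 0], "rot": [0, 0, -9]},
  {"delta_pos": [0, 0, 0], "rot": [0, 0, -18]},
  {"delta_pos": [0, 0, 0], "rot": [0, 0, -27]},
  {"delta_pos": [0, 0, 0], "rot": [0, 0, -36]},
  {"delta_pos": [0, 0, 0], "rot": [0, 0, -45]},
])

```text
t: 39.92
eef_pos: [0.4886, -0.4054, 0.0479]
tool_rot: [[0.771, 0.637, -0.001], [0.637, -0.771, 0.003], [0.001, -0.002, -1.0]]
contact_force: [-1.1, 6.8, 5.8]
gripper_width: 0.0099
```

```bash
python3 - <<'E'
from h import *
st(); to([488.6,-406,46],79,'right')
E
```

```text
t 39.92 p [ 488.6 -405.4   47.9] w 9.9 F [-1.1  6.8  5.8] R [ 0.771  0.637 -0.001  0.637 -0.771  0.003  0.001 -0.002 -1.   ]
right delta [-0.4  0.5  1.9] rot [ -0.1  -0.1 -39.4] curyaw 39.6 n 4.0
```

>>> step_arm([
  {"delta_pos": [0, 0, 0], "rot": [0, 0, -9]},
  {"delta_pos": [0, 0, 0], "rot": [0, 0, -18]},
  {"delta_pos": [0, 0, 0], "rot": [0, 0, -27]},
  {"delta_pos": [0, 0, 0], "rot": [0, 0, -35]},
  {"delta_pos": [0, 0, 0], "rot": [0, 0, -38]},
])

```text
t: 40.55
eef_pos: [0.4881, -0.4051, 0.0479]
tool_rot: [[0.218, 0.976, -0.001], [0.976, -0.218, 0.003], [0.003, -0.002, -1.0]]
contact_force: [-2.7, 8.7, 9.4]
gripper_width: 0.0102
```

>>> step_arm([
  {"delta_pos": [0, 0, 0], "rot": [0, 0, 0]},
  {"delta_pos": [0, 0, 0], "rot": [0, 0, 0]},
  {"delta_pos": [0, 0, -30], "rot": [0, 0, 0]},
  {"delta_pos": [0, 0, -70], "rot": [0, 0, 0]},
  {"delta_pos": [0, 0, -100], "rot": [0, 0, 0]},
], gripper=0.4)

```text
t: 41.18
eef_pos: [0.4886, -0.4083, 0.1492]
tool_rot: [[0.222, 0.975, 0.001], [0.975, -0.222, -0.001], [-0.001, 0.001, -1.0]]
contact_force: [0.7, 0.4, 0.1]
gripper_width: 0.0351
```

```bash
python3 - <<'E'
from h import *
st(); to([525.2,-201.3,150],169,'left')
E
```

```text
t 41.17 p [ 488.6 -408.3  149.2] w 35.1 F [0.7 0.4 0.1] R [ 0.222  0.975  0.001  0.975 -0.222 -0.001 -0.001  0.001 -1.   ]
left delta [210.  -10.3  -1. ] rot [  0.    0.1 -91.8] curyaw 77.2 n 9.0
```

>>> step_arm([
  {"delta_pos": [24, -1, 0], "rot": [0, 0, -10]},
  {"delta_pos": [48, -3, 0], "rot": [0, 0, -20]},
  {"delta_pos": [72, -4, 0], "rot": [0, 0, -30]},
  {"delta_pos": [96, -5, 0], "rot": [0, 0, -40]},
  {"delta_pos": [120, -6, 0], "rot": [0, 0, -50]},
])

```text
t: 41.8
eef_pos: [0.5092, -0.289, 0.1476]
tool_rot: [[-0.609, 0.794, 0.0], [0.794, 0.609, -0.001], [-0.001, -0.0, -1.0]]
contact_force: [-0.1, -0.9, 0.4]
gripper_width: 0.0352
```

```bash
python3 - <<'E'
from h import *
to([525.2,-201.3,150],168.8,'left')
E
```

```text
left delta [59.8 66.1 -2.4] rot [ -0.    0.  -41.3] curyaw 127.5 n 4.0
```

>>> step_arm([
  {"delta_pos": [15, 16, 0], "rot": [0, 0, -10]},
  {"delta_pos": [30, 33, 0], "rot": [0, 0, -20]},
  {"delta_pos": [45, 50, 0], "rot": [0, 0, -30]},
  {"delta_pos": [59, 65, 0], "rot": [0, 0, -41]},
  {"delta_pos": [59, 65, 10], "rot": [0, 0, -41]},
])

```text
t: 42.42
eef_pos: [0.5261, -0.2019, 0.1379]
tool_rot: [[-0.979, 0.204, 0.002], [0.204, 0.979, -0.0], [-0.002, 0.0, -1.0]]
contact_force: [-0.3, -1.1, -0.1]
gripper_width: 0.0354
```

>>> step_arm([
  {"delta_pos": [0, 0, 20], "rot": [0, 0, 0]},
  {"delta_pos": [0, 0, 50], "rot": [0, 0, 0]},
  {"delta_pos": [0, 0, 65], "rot": [0, 0, 0]},
  {"delta_pos": [0, 0, 65], "rot": [0, 0, 0]},
  {"delta_pos": [0, 0, 65], "rot": [0, 0, 0]},
])

```text
t: 43.05
eef_pos: [0.5256, -0.2031, 0.0732]
tool_rot: [[-0.979, 0.205, 0.001], [0.205, 0.979, -0.0], [-0.001, -0.0, -1.0]]
contact_force: [-0.5, 1.2, 0.5]
gripper_width: 0.035
```

```bash
python3 - <<'E'
from h import *
st();to([525.2,-201.3,46],168.8,'left')
E
```

```text
t 43.05 p [ 525.6 -203.1   73.2] w 35.0 F [-0.5  1.2  0.5] R [-0.979  0.205  0.001  0.205  0.979 -0.    -0.001 -0.    -1.   ]
left delta [ 0.8  1.6 27.2] rot [-0.   0.1 -0.6] curyaw 168.2 n 1.0
```

>>> step_arm([
  {"delta_pos": [1, 1.6, 10], "rot": [0, 0, 0]},
  {"delta_pos": [1, 1.6, 22], "rot": [0, 0, 0]},
  {"delta_pos": [1, 1.6, 27], "rot": [0, 0, 0]},
  {"delta_pos": [1, 1.6, 27], "rot": [0, 0, 0]},
  {"delta_pos": [1, 1.6, 27], "rot": [0, 0, 0]},
])

```text
t: 43.68
eef_pos: [0.5246, -0.201, 0.0458]
tool_rot: [[-0.979, 0.204, 0.0], [0.204, 0.979, -0.0], [-0.0, -0.0, -1.0]]
contact_force: [1.3, 0.4, 0.4]
gripper_width: 0.035
```

>>> step_arm([
  {"delta_pos": [0, 0, 0], "rot": [0, 0, 0]},
  {"delta_pos": [0, 0, 0], "rot": [0, 0, 0]},
  {"delta_pos": [0, 0, 0], "rot": [0, 0, 0]},
  {"delta_pos": [0, 0, 0], "rot": [0, 0, 0]},
  {"delta_pos": [0, 0, 0], "rot": [0, 0, 4]},
], gripper=0)

```text
t: 44.3
eef_pos: [0.5245, -0.2011, 0.0458]
tool_rot: [[-0.962, 0.273, 0.0], [0.273, 0.962, 0.0], [-0.0, 0.0, -1.0]]
contact_force: [-0.9, -0.8, 1.0]
gripper_width: 0.0097
```

>>> step_arm([
  {"delta_pos": [0, 0, 0], "rot": [0, 0, 9]},
  {"delta_pos": [0, 0, 0], "rot": [0, 0, 18]},
  {"delta_pos": [0, 0, 0], "rot": [0, 0, 27]},
  {"delta_pos": [0, 0, 0], "rot": [0, 0, 36]},
  {"delta_pos": [0, 0, 0], "rot": [0, 0, 45]},
])

```text
t: 44.92
eef_pos: [0.5246, -0.201, 0.0458]
tool_rot: [[-0.484, 0.875, 0.0], [0.875, 0.484, -0.0], [-0.0, 0.0, -1.0]]
contact_force: [0.1, 0.4, -0.2]
gripper_width: 0.0099
```

```bash
python3 - <<'E'
from h import *
st();to([525.2,-201.3,46],80,'left')
E
```

```text
t 44.92 p [ 524.6 -201.    45.8] w 9.9 F [ 0.1  0.4 -0.2] R [-0.484  0.875  0.     0.875  0.484 -0.    -0.     0.    -1.   ]
left delta [-0.6  0.4 -0.2] rot [ 0.   0.  38.9] curyaw 118.9 n 4.0
```

>>> step_arm([
  {"delta_pos": [0, 0, 0], "rot": [0, 0, 9]},
  {"delta_pos": [0, 0, 0], "rot": [0, 0, 18]},
  {"delta_pos": [0, 0, 0], "rot": [0, 0, 27]},
  {"delta_pos": [0, 0, 0], "rot": [0, 0, 35]},
  {"delta_pos": [0, 0, 0], "rot": [0, 0, 39]},
])

```text
t: 45.55
eef_pos: [0.5247, -0.2009, 0.0458]
tool_rot: [[0.172, 0.985, 0.0], [0.985, -0.172, -0.0], [-0.0, 0.0, -1.0]]
contact_force: [0.1, 0.5, 0.2]
gripper_width: 0.0104
```

>>> step_arm([
  {"delta_pos": [0, 0, 0], "rot": [0, 0, 0]},
  {"delta_pos": [0, 0, 0], "rot": [0, 0, 0]},
  {"delta_pos": [0, 0, -30], "rot": [0, 0, 0]},
  {"delta_pos": [0, 0, -75], "rot": [0, 0, 0]},
  {"delta_pos": [0, 0, -130], "rot": [0, 0, 0]},
], gripper=0.4)

```text
t: 46.18
eef_pos: [0.5236, -0.2008, 0.1762]
tool_rot: [[0.169, 0.986, -0.002], [0.986, -0.169, 0.001], [0.0, -0.002, -1.0]]
contact_force: [0.8, -0.2, -0.4]
gripper_width: 0.0351
```

```bash
python3 - <<'E'
from h import *
st();to([425,-100,400],40,'view')
E
```

```text
t 46.17 p [ 523.6 -200.8  176.2] w 35.1 F [ 0.8 -0.2 -0.4] R [ 0.169  0.986 -0.002  0.986 -0.169  0.001  0.    -0.002 -1.   ]
view delta [  82.8 -114.6 -223.5] rot [-0.1  0.  40.3] curyaw 80.3 n 5.0
```

>>> step_arm([
  {"delta_pos": [15, -20, -45], "rot": [0, 0, 8]},
  {"delta_pos": [32, -45, -95], "rot": [0, 0, 16]},
  {"delta_pos": [50, -70, -145], "rot": [0, 0, 24]},
  {"delta_pos": [68, -95, -190], "rot": [0, 0, 32]},
  {"delta_pos": [83, -115, -223], "rot": [0, 0, 40]},
])

```text
t: 46.8
eef_pos: [0.4245, -0.0988, 0.4008]
tool_rot: [[0.766, 0.643, 0.002], [0.643, -0.766, -0.001], [0.001, 0.002, -1.0]]
contact_force: [-0.4, 0.2, 1.1]
gripper_width: 0.0349
```

```bash
python3 - <<'E'
from h import *
st(); d=cam('top','top9.png'); im=cv2.imread('pics/top9.png')[135:260,180:430]
im=cv2.resize(im,None,fx=3.2,fy=3.2,interpolation=cv2.INTER_CUBIC)
t=np.linspace(0,2*np.pi,60)
f=lambda q:cv2.polylines(im,[np.round((w2p(d,q)-[180,135])*3.2).astype(int)],True,(0,0,255),1)
for x,y,r,z in((.550,.0625,.035,.07),(.55,.253,.045,.04),(.635,.0625,.0125,.044)): f(np.c_[x+r*np.cos(t),y+r*np.sin(t),0*t+z])
for x,y,a,b,z in((.55,.1577,.019,.023,.028),(.466,.0625,.02,.02,.038)): f([[x+a,y+b,z],[x+a,y-b,z],[x-a,y-b,z],[x-a,y+b,z]])
cv2.imwrite('pics/top9b.png',im)
E
```

```text
t 46.8 p [424.5 -98.8 400.8] w 34.9 F [-0.4  0.2  1.1] R [ 0.766  0.643  0.002  0.643 -0.766 -0.001  0.001  0.002 -1.   ]
```

View pics/top9b.png

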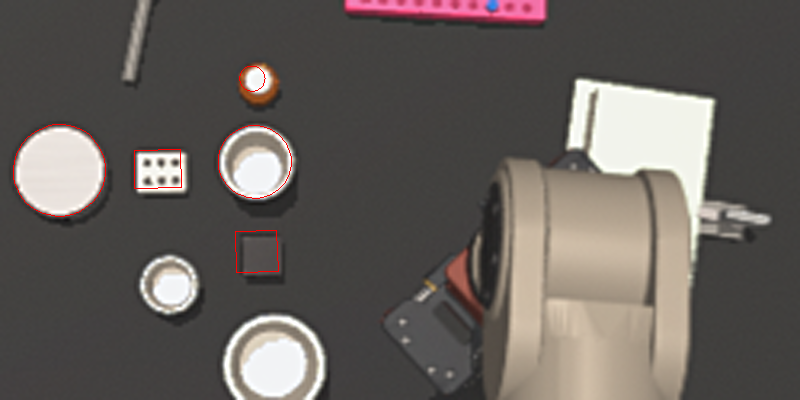

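```bash
python3 - <<'E'
from h import *
d=cam('scene','sc9.png'); im=cv2.imread('pics/sc9.png')[150:290,60:360]
cv2.imwrite('pics/sc9b.png',cv2.resize(im,None,fx=2.66,fy=2.66,interpolation=cv2.INTER_CUBIC))
E
```

```text
(no output)
```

View pics/sc9b.png

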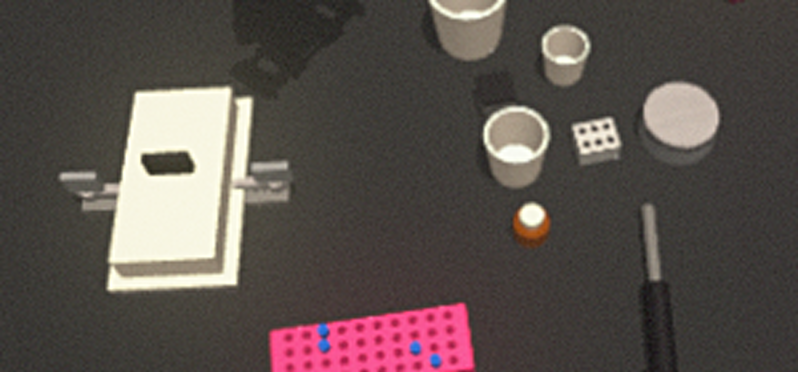

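```bash
python3 -c "
from h import *
st(); print(ctrl.hand_in())"
```

```text
t 46.9 p [425.6 -98.1 402.7] w 35.1 F [ 0.2 -0.1  0. ] R [ 0.763  0.647  0.007  0.647 -0.763 -0.002  0.004  0.006 -1.   ]
the job is handed in; nothing more can be done
None
```

The job is done and was handed in at 46.9 s; the hand-in reports no verdict, so what follows rests on my own measurements.

I turned both buttons clear, lifted the hood off onto the bench and found three items in the tray: the bottle, the block and the square jar. There was no squat jar. I set the three out at the beaker and stirrer, put the hood back and turned both buttons across its flange again.

- **Items:** the last top and scene pictures show them at their places, with the beaker and stirrer where they were found. The bottle and square jar are about 2–4 mm off the beaker's centre line. The block is within a few millimetres of midway.
- **Hood:** it came down at the home height, and the scene picture shows it home. It was released within about 1 mm of where I first gripped it.
- **Buttons:** judging by the tool's heading, they stand at about 1.53 rad (right) and 1.57 rad (left), both across in the last picture.
- **Forces:** the vertical force peaked at about 38 N each time I set the hood down.
- **Disagreement:** the top camera put things 2–3 mm away from where the wrist camera did. In the last top picture the arm hid most of the tray, so the hood and buttons were checked in the scene picture instead.

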